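Load a bearing test spindle

TASK

Load the spindle of the bearing test rig: slide the ball bearing on first, then the spacer sleeve, then push the end cap on over the spring balls, open end first, so that bearing, sleeve and cap all sit fully home against the stop collar with no gaps between them. Ease the parts on and feel for the stop: never force them, no more than 30 N on any part, and leave the bottle, jar and spanner where they are.

Things in the scene. Friction and masses are not known exactly. Their poses are not given: they have to be found in the camera images.
- rig: fixed bench-top bearing test rig: white drive housing (210 wide, 230 deep, 190 high) with a round nose (60 dia) and a horizontal steel spindle. Origin on the bench under the spindle's free tip; z up; +y points out of the free end, away from the housing, so parts slide on towards -y. Nose starts at y -125, housing at y -170. Drip tray 130 x 155, 10 high, under the spindle
- spindle_tip (a point): centre of the spindle's free end face, 110 above the bench, axes as rig. Spindle 20 dia, tip edge chamfered 2 mm. A dark stop collar (32 dia, 10 thick) is clamped on it, its front face 64 to 90 behind the tip, wherever the last test left it: this is not measured and must be felt or seen. It stays put under 30 N
- balls (a point): point on the spindle axis 8 mm behind the tip, axes as rig. Here two polished spring balls stand 2 mm out of the spindle's two sides (+x and -x). Pushing any bore over them takes about 6 to 12 N along the spindle, then the force drops; they spring out again behind a part that has passed
- cradle: fixed black plastic V-groove rail, 200 long (y), 25 wide, with end feet (60 wide, 14 long, at y +-107). Origin on the bench under its middle, y along the groove. The three parts lie in it, axes along it, about 70 apart, in any order. Groove bottom 24 above the bench, flanks rise at 30 deg to 30 high; the bench beside the rail is free for fingers
- bearing: shielded steel ball bearing, 47 outside dia, 14 wide, bore 21, about 0.1 kg. Origin: its centre; y along its axis (either way round fits). In the groove its centre is 50.7 above the bench
- sleeve: plain steel spacer sleeve (tube), 28 outside dia, 34 long, bore 21, about 0.075 kg. Origin: its centre; y along its axis (either way round fits). In the groove its centre is 39.9 above the bench
- cap: knurled aluminium end cap, 40 outside dia, 51 long, 0.1 kg: open at its -y end, closed at +y. Plain blind bore 21 dia, 45 deep, which the spring balls grip from inside; home, the spindle tip does not reach the end wall. Origin: its centre, y along its axis, mouth at y -25.5. Lies in the groove, centre 46.7 above the bench, open end to cradle -y, the way it goes on
- cap_mouth (a point): centre of the cap's open rim, which comes to rest against the sleeve
- oil_bottle: bystander: dark oil sample bottle, 80 dia, 170 high, blue screw cap; origin at the centre of its foot
- grease_jar: bystander: white jar, 64 dia, 60 high; origin at the centre of its foot
- spanner: bystander: open-ended spanner 160 long, lying on the bench; origin under its middle
Mind the look-alikes: they are no part of the job. What is shaped like the sleeve but orange is not meant.

How it is judged:
By the outcome, as a careful person would: the job done as asked, in the order asked, and still so for the second after the job is handed in, with the robot touching nothing.
It also fails if it takes over 72 s, if anything falls off the work surface, if the arm or the gripper's body presses on something with over 40 N, if the wrist force passes 120 N, or if a joint passes its speed limit or range.

ROBOT

A 7-joint arm with a two-finger parallel gripper is mounted at the origin on the work surface. World frame = base frame: x ahead of the robot, y to its left, z up, the work surface at z = 0. Lengths are in m, angles in rad, forces in N, time in s.
With the tool pointing down it reaches from about 0.4 to 0.85 m from the base axis. Payload 4.5 kg.
Tool frame: the origin (TCP) lies on the centre line of the jaws, within the pads' length; the fingertips stand 8 mm ahead of it and the grasp point (between the pads) lies 11 mm behind it; z points along the fingers, x is the direction in which the jaws open and shut, and the axes are right-handed (so a half turn about z gives the same grasp; the last joint's range is limited). The gripper opens to 88 mm and grips with 3 to 60 N. Pads are 18 mm wide; open, the fingers measure 123 mm over their backs; the gripper's body (75 mm by 187 mm) begins 45 mm behind the grasp point.
Start: joints at [1.141, 0.689, -0.195, 1.565, 0.157, 0.902, -0.215], TCP at [0.28, -0.559, 0.247] pointing down, gripper open.
Joint ranges: [-3.01, 3.01], [-0.46, 2.08], [-1.47, 1.51], [0.13, 2.56], [-1, 4.14], [0.04, 2.09], [-2.66, 2.66]. Speed limits (rad/s): [2.57, 2.57, 3.14, 3.14, 3.14, 3.14, 3.14].

INTERFACE

Orientations are given as a unit quaternion [x, y, z, w].
In Python, from plant import get_state, snapshot, finish_job, boxes_of, pinpoint gives the robot as it stands.
- The arm moves only by the shell command python3 -m creep 'ROWS' [FORCE]. ROWS is JSON, a list of rows, each an object with "hand": the finger opening in m, from 0 to 0.0881; "slide": the shift along the tool's x, y, z in m, a list of three; "turn": the turn about the tool's z in degrees. A call has 1 to 5 rows; each row shifts and turns the commanded pose from where the row before left it, along the tool's axes as they then stand; what a row does not reach is not made up. A row lasts 1/8 s, in which the tool goes at most 62.5 mm and 10.7 degrees, less where a joint would pass 70% of its speed; a pose out of reach is approached as far as the arm can. A call is refused whole if a number of a shift passes 0.0625 or a number of a turn 10.7, either way. A call with a gripper value outside its range is refused whole. The fingers move at their own pace and stop on an object; FORCE is the grip in N (left out, the last holds). Time passes only in rows, so rows that do not move let the fingers close. It gives the time, the measured TCP pose, the force and the opening at its end, in the units of the state.
- get_state(): the state, without advancing time (a new reading comes with each control period).
- snapshot(name): name is "side" or "top"; returns a dict with "frame" (480x640x3 uint8, red, green, blue), "depth" (480x640 float32, m along the optical axis (not along the pixel's ray), 0 where there is no reading), "mtx" (3x3 intrinsics, pixels), "k1" (the pictures are not rectified: a ray, as slopes to the right and down, at radius r is drawn at 1 + k1 r^2 times it, then the intrinsics apply), "camera_from_world" (4x4, takes a point from world to camera coordinates). Camera axes: x right, y down, z forward; pixel columns grow to the right and rows downward; lengths in m; the calibration is good to about 2 mm. A picture is of the moment at which its call begins.
- finish_job(): hands the job in, once; it reports no verdict.
Trained networks look in a picture, given as the dict that the camera call returned (one of the last four; its "shot" number tells which), for a name from the list of things; names that differ only in an ending like _2 or _b are one class to them, and where a whole thing is asked for, a point or a joint stands for the part that bears it (a point fixed in the world has none). Each returns a list of dicts, best first, with "conf" (0 to 1); they miss things now and then, are a little off and sometimes report something else, mostly with a low value. They report only what shows in the picture. A call takes as long as a camera call. They do not tell look-alikes from the thing itself.
- boxes_of(target, picture): "uv" ([column, row] in pixels, amid what is visible of it).
- pinpoint(target, picture): "uv" ([column, row] in pixels: a listed point, or the origin of a listed thing).
The state is a dict: "clock": time; "q": joint angles; "qd": joint speeds; "joint_torque": joint torques, N m; "tool_pos": TCP position; "eef_rot": TCP orientation; "contact_force": force on the tool from outside, world axes, zero at the start; "moment": the same for the moment, N m; "opening": opening from 0.0 (shut) to 1.0 (fully open).
Only numpy, scipy, OpenCV 4.12 (cv2) and the standard library are available. Lean on these libraries where they do the work, as an engineer would, in place of code of your own. Each camera call takes 0.05 s, during which the arm holds its last target.

## Working session

There is one attempt and no reset: what is moved stays moved. The work goes in short steps, Python scripts to look and compute and a shell command to move; the robot and the scene stay as the last step left them, time stands still between calls to the robot, and variables do not carry over. Pictures are saved under pics/ and viewed, and the job is handed in when it is done.

```bash
ls; mkdir -p pics; cat > h.py <<'E'
import numpy as np,cv2,sys
sys.path.insert(0,'.')
from plant import *
from scipy.spatial.transform import Rotation as R
def save(s,n): cv2.imwrite('pics/'+n,cv2.cvtColor(s['frame'],cv2.COLOR_RGB2BGR))
def ray(s,uv):
    K=np.array(s['mtx']);d=np.array([(uv[0]-K[0,2])/K[0,0],(uv[1]-K[1,2])/K[1,1]])
    r=np.linalg.norm(d);u=r
    for _ in range(30):u=r/(1+s['k1']*u*u)
    if r>0:d=d*u/r
    T=np.array(s['camera_from_world']);Ri=T[:3,:3].T
    return -Ri@T[:3,3],Ri@np.array([d[0],d[1],1])
def at_z(s,uv,z):
    o,d=ray(s,uv);return o+d*(z-o[2])/d[2]
def at_d(s,uv):
    o,d=ray(s,uv);return o+d*s['depth'][int(round(uv[1])),int(round(uv[0]))]
def cloud(s,step=1):
    K=np.array(s['mtx']);v,u=np.mgrid[0:480:step,0:640:step];D=s['depth'][::step,::step]
    x=(u-K[0,2])/K[0,0];y=(v-K[1,2])/K[1,1];r=np.hypot(x,y);q=r.copy()
    for _ in range(30):q=r/(1+s['k1']*q*q)
    f=np.where(r>0,q/np.maximum(r,1e-9),1)
    P=np.stack([x*f*D,y*f*D,D],-1);T=np.array(s['camera_from_world'])
    P=(P-T[:3,3])@T[:3,:3];P[D==0]=np.nan
    return P
def proj(s,p):
    T=np.array(s['camera_from_world']);c=T[:3,:3]@np.asarray(p)+T[:3,3];d=c[:2]/c[2]
    d=d*(1+s['k1']*(d@d));K=np.array(s['mtx']);return np.array([K[0,0]*d[0]+K[0,2],K[1,1]*d[1]+K[1,2]])
def st():
    g=get_state();print('t',round(g['clock'],3),'p',np.round(g['tool_pos'],4),'R',np.round(R.from_quat(g['eef_rot']).as_matrix(),3).tolist(),'F',np.round(g['contact_force'],1),'o',round(g['opening']*88.1,1));return g
E
python3 - <<'E'
from h import *
st()
for n in ['side','top']:
    s=snapshot(n);save(s,n+'0.png');print(n,s['mtx'],s['k1'],np.round(s['camera_from_world'],3).tolist())
    for t in ['rig','spindle_tip','balls','cradle','bearing','sleeve','cap','cap_mouth','oil_bottle','grease_jar','spanner']:
        print(t,[(np.round(x['uv'],1).tolist(),round(x['conf'],2)) for x in pinpoint(t,s)[:3]])
E
```

```text
pics
t 0.0 p [ 0.2793 -0.5584  0.2459] R [[0.447, -0.894, -0.001], [-0.894, -0.447, 0.002], [-0.002, 0.0, -1.0]] F [ 0.  -0.5 -0.6] o 88.4
side [[611.24649804   0.         317.11251057]
 [  0.         611.24649804 230.78475667]
 [  0.           0.           1.        ]] 0.022816443417404794 [[-0.977, -0.215, -0.015, 0.587], [-0.14, 0.686, -0.714, 0.067], [0.163, -0.695, -0.7, 1.135], [0.0, 0.0, 0.0, 1.0]]
rig [([366.1, 250.0], 0.36)]
spindle_tip [([369.0, 149.3], 0.78), ([364.1, 298.1], 0.27)]
balls [([371.3, 145.0], 0.75), ([363.8, 293.2], 0.54)]
cradle [([362.6, 295.2], 0.89)]
bearing [([362.0, 279.7], 0.64)]
sleeve [([365.5, 249.9], 0.79), ([382.8, 224.8], 0.71)]
cap [([367.4, 307.9], 0.57)]
cap_mouth [([364.6, 297.0], 0.59)]
oil_bottle [([220.7, 329.6], 0.75)]
grease_jar [([280.9, 189.1], 0.7)]
spanner [([252.6, 258.2], 0.82)]
top [[612.26650158   0.         333.67725952]
 [  0.         612.26650158 232.76733705]
 [  0.           0.           1.        ]] -0.037031453485829806 [[-0.012, -1.0, -0.021, 0.137], [-0.999, 0.013, -0.048, 0.596], [0.048, 0.02, -0.999, 0.947], [0.0, 0.0, 0.0, 1.0]]
rig [([485.9, 282.2], 0.78)]
spindle_tip [([504.0, 283.5], 0.9), ([510.9, 286.0], 0.43)]
balls [([510.3, 287.0], 0.78)]
cradle [([309.5, 310.4], 0.9), ([280.5, 316.5], 0.68)]
bearing [([310.1, 314.7], 0.75)]
sleeve [([357.0, 299.7], 0.77), ([417.7, 312.6], 0.73), ([487.7, 284.2], 0.41)]
cap [([262.7, 319.5], 0.62)]
cap_mouth [([276.9, 317.6], 0.61)]
oil_bottle [([232.1, 162.4], 0.93)]
grease_jar [([459.7, 167.6], 0.95)]
spanner [([341.9, 167.6], 0.62)]
```

View pics/side0.png

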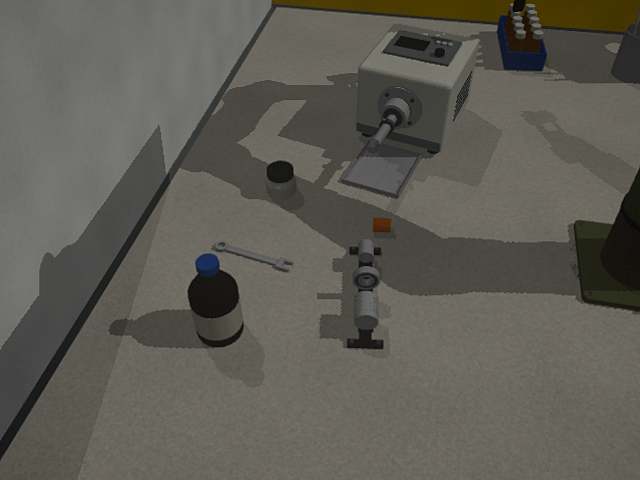

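View pics/top0.png

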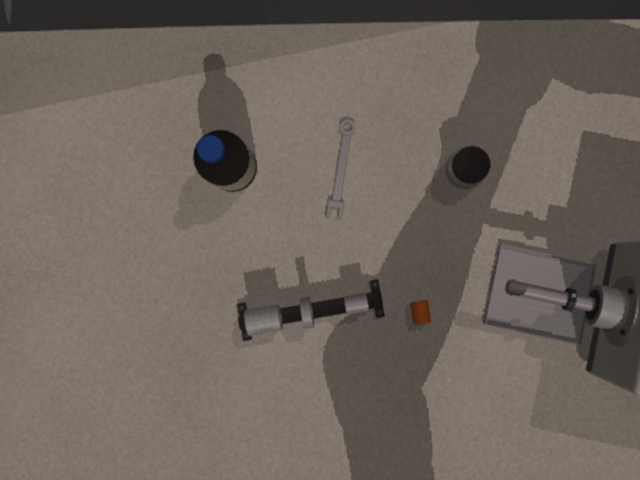

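The side view shows, far to near, sleeve (365,250), bearing (365,277) and cap (367,308) in the cradle. The orange decoy sits at (382,225), the spindle tip at about (372,148). In the top view: cap (262,320), bearing (306,313), sleeve (357,301), decoy (420,312), spindle tip (510,286), collar (572,299).

```bash
python3 - <<'E'
from h import *
s=snapshot('top');P=cloud(s);d=snapshot('side');Q=cloud(d)
# top-camera rays at known heights
for n,uv,z in [('tip',(505.5,284.5),.11),('tip2',(510,286),.115),('collarfront',(567,298),.126),('cap',(262.7,319.5),.0467),('bearing',(307,313),.06),('sleeve',(357,301),.0399),('cradle',(310,310.5),.03),('capmouth',(277,317.6),.0467),('jar',(470,165),.06),('spanner',(340,167),.005),('bottle',(222,158),.1),('decoy',(420,312),.014)]:
    print(n,np.round(at_z(s,uv,z),4))
def triang(uv1,uv2):
    o1,d1=ray(s,uv1);o2,d2=ray(d,uv2)
    A=np.stack([d1,-d2],1);t=np.linalg.lstsq(A,o2-o1,rcond=None)[0];a=o1+d1*t[0];b=o2+d2*t[1];return np.round((a+b)/2,4),round(np.linalg.norm(a-b),4)
for t in ['spindle_tip','balls','cap_mouth','bearing','cap','sleeve']:
    a=pinpoint(t,s);b=pinpoint(t,d)
    if a and b: print(t,triang(a[0]['uv'],b[0]['uv']))
for nm,C in [('top',P),('side',Q)]:
    C=C.reshape(-1,3);C=C[np.isfinite(C).all(1)]
    def pca(nm2,m):
        X=C[m];
        if len(X)<20: print(nm2,len(X));return
        c=X.mean(0);e=np.linalg.svd(X-c,full_matrices=False)[2][0];t=(X-c)@e
        print(nm,nm2,len(X),np.round(c,4),'dir',np.round(e,3),'ext',np.round(np.percentile(t,[0.5,99.5]),4),'zmax',X[:,2].max().round(4),'ymin/max',X[:,1].min().round(4),X[:,1].max().round(4))
    x,y,z=C.T
    np.save('/tmp/%s.npy'%nm,C)
    pca('parts',(z>.033)&(z<.085)&(abs(x-.45)<.1)&(y>0.05)&(y<.32))
    pca('spindle',(z>.095)&(z<.13)&(abs(x-.47)<.12)&(y<-.1)&(y>-.35))
E
```

```text
tip [ 0.517  -0.1135  0.11  ]
tip2 [ 0.5151 -0.1185  0.115 ]
collarfront [ 0.4979 -0.1941  0.126 ]
cap [0.4658 0.2383 0.0467]
bearing [0.4761 0.17   0.06  ]
sleeve [0.4919 0.0948 0.0399]
cradle [0.4774 0.1673 0.03  ]
capmouth [0.4685 0.2165 0.0467]
jar [ 0.695  -0.0776  0.06  ]
spanner [0.7033 0.1185 0.005 ]
bottle [0.7043 0.2888 0.1   ]
decoy [ 0.472  -0.0038  0.014 ]
spindle_tip (array([ 0.5181, -0.1216,  0.1052]), np.float64(0.0001))
balls (array([ 0.5125, -0.1209,  0.1119]), np.float64(0.0031))
cap_mouth (array([0.4898, 0.1803, 0.3352]), np.float64(0.0095))
bearing (array([0.4786, 0.1713, 0.048 ]), np.float64(0.0055))
cap (array([0.4675, 0.2384, 0.0582]), np.float64(0.0018))
sleeve (array([ 0.4751, -0.0019,  0.0104]), np.float64(0.0047))
top parts 1712 [0.4744 0.1902 0.059 ] dir [-0.159  0.985  0.069] ext [-0.111   0.0734] zmax 0.0773 ymin/max 0.0784 0.2656
top spindle 3131 [ 0.4871 -0.2254  0.1158] dir [-0.334 -0.942 -0.014] ext [-0.1125  0.07  ] zmax 0.13 ymin/max -0.3061 -0.1141
side parts 1572 [0.4716 0.2    0.0562] dir [-0.157  0.987  0.039] ext [-0.1212  0.0642] zmax 0.077 ymin/max 0.0774 0.2656
side spindle 1876 [ 0.4716 -0.2455  0.1144] dir [-0.837 -0.547 -0.014] ext [-0.1103  0.1504] zmax 0.13 ymin/max -0.3498 -0.1122
```

```bash
python3 - <<'E'
from h import *
from scipy.optimize import least_squares
A=np.load('/tmp/top.npy');B=np.load('/tmp/side.npy')
def prep(C,c,e,lo,hi,r,zmin):
    d=C[:,:2]-c;t=d@e;n=d@np.array([e[1],-e[0]]);m=(t>lo)&(t<hi)&(abs(n)<r)&(C[:,2]>zmin);return C[m]
# spindle: fit axis with radius 10mm, between tip and collar
for nm,C in [('top',A),('side',B),('both',np.vstack([A,B]))]:
    c=np.array([.515,-.115]);a=np.arctan2(.02,.08);zc=.11
    for it in range(4):
        e=np.array([np.sin(a),np.cos(a)]);X=prep(C,c,e,-.058,-.003,.014,.09)
        def f(p):
            e=np.array([np.sin(p[1]),np.cos(p[1]),p[3]]);e/=np.linalg.norm(e)
            d=X-np.array([c[0]+p[0],c[1],p[2]]);d=d-np.outer(d@e,e);return np.linalg.norm(d,axis=1)-.010
        r=least_squares(f,[0,a,zc,0],loss='soft_l1',f_scale=.001);p=r.x;c=c+[p[0],0];a=p[1];zc=p[2]
    e=np.array([np.sin(a),np.cos(a)])
    Y=prep(C,c,e,-.12,.02,.02,.085);t=(Y[:,:2]-c)@e
    tip=np.percentile(t,99.5)
    print(nm,len(X),'axis pt',c,'zc',zc,'slope',p[3],'ang',np.degrees(a),'rms',np.sqrt(np.mean(f(p)**2)) if 0 else np.std(r.fun),'tip t',tip,'tip',c+e*tip)
    h=Y[:,2]>.122
    tt=np.sort(t[h])[::-1];print(' collar front t',tt[:8].round(4),'dist behind tip',tip-tt[3])
# profile
a=np.arctan2(.158,-.987)
for nm,C in [('top',A),('side',B)]:
    c=np.array([.4774,.1673]);e=np.array([-.158,.987])
    for it in range(1):
        Y=prep(C,c,e,-.13,.13,.045,.031);d=Y[:,:2]-c;t=d@e;n=d@np.array([e[1],-e[0]])
        for lo in np.arange(-.12,.12,.005):
            m=(t>lo)&(t<lo+.005)
            if m.sum()>5: 
                zm=Y[m,2].max();k=m&(Y[:,2]>zm-.004);print(nm,round(lo,3),m.sum(),'zmax',zm.round(4),'n top',n[k].mean().round(4),'n range',n[m].min().round(4),n[m].max().round(4))
E
```

```text
top 572 axis pt [ 0.51530634 -0.115     ] zc 0.10825368409914099 slope -0.008525926934241746 ang 13.319381943673516 rms 0.0012442375977729568 tip t -0.00047732638371162647 tip [ 0.51519637 -0.11546449]
 collar front t [-0.014  -0.0178 -0.0804 -0.0846 -0.0848 -0.0849 -0.0852 -0.0853] dist behind tip 0.08409322624110614
side 187 axis pt [ 0.51465442 -0.115     ] zc 0.10904454552020217 slope -0.012494189428849797 ang 12.23953015758168 rms 0.0014536376530006475 tip t 0.0010594384999722155 tip [ 0.51487902 -0.11396464]
 collar front t [-0.0213 -0.0776 -0.082  -0.0831 -0.0833 -0.0833 -0.0839 -0.0843] dist behind tip 0.08412366315832137
both 761 axis pt [ 0.51512036 -0.115     ] zc 0.10850288446688038 slope -0.007235477414465086 ang 13.070461023693056 rms 0.0013377194752956312 tip t 6.997982312934553e-05 tip [ 0.51513618 -0.11493183]
 collar front t [-0.014  -0.0178 -0.0215 -0.0777 -0.0804 -0.0822 -0.0831 -0.0833] dist behind tip 0.07775973185703008
top -0.09 41 zmax 0.0554 n top -0.0001 n range -0.0131 0.0132
top -0.085 61 zmax 0.0561 n top 0.0001 n range -0.0132 0.0141
top -0.08 60 zmax 0
[... 1987 characters left out ...]
e -0.0232 0.0218
side 0.045 48 zmax 0.0682 n top -0.0009 n range -0.0189 0.0178
side 0.05 57 zmax 0.0696 n top -0.001 n range -0.0188 0.0178
side 0.055 52 zmax 0.0701 n top -0.0028 n range -0.0206 0.0192
side 0.06 55 zmax 0.0686 n top -0.0029 n range -0.0207 0.0192
side 0.065 57 zmax 0.0686 n top -0.0006 n range -0.0204 0.0191
side 0.07 63 zmax 0.0682 n top -0.0013 n range -0.0204 0.0191
side 0.075 61 zmax 0.068 n top 0.0009 n range -0.0203 0.019
side 0.08 65 zmax 0.0685 n top -0.0011 n range -0.0202 0.0189
side 0.085 57 zmax 0.0681 n top 0.0004 n range -0.0201 0.0188
side 0.09 164 zmax 0.0698 n top -0.0018 n range -0.0206 0.0187
side 0.095 171 zmax 0.0686 n top -0.0007 n range -0.019 0.0187
```

```bash
python3 -m creep '[{"turn":-10.5},{"turn":-10.5},{"turn":-10.5},{"turn":-10.5},{"turn":-10.5}]' 25; python3 - <<'E'
from h import *
from scipy.optimize import least_squares
A=np.load('/tmp/top.npy');B=np.load('/tmp/side.npy')
c=np.array([.5151,-.115]);e=np.array([np.sin(np.radians(13)),np.cos(np.radians(13))]);nn=np.array([e[1],-e[0]])
for nm,C in [('top',A),('side',B)]:
    d=C[:,:2]-c;t=d@e;n=d@nn
    # nose joint fit
    m1=(t>-.062)&(t<-.003)&(abs(n)<.014)&(C[:,2]>.09)
    m2=(t>-.165)&(t<-.13)&(abs(n)<.034)&(C[:,2]>.105)
    X=np.vstack([C[m1],C[m2]]);rr=np.r_[np.full(m1.sum(),.01),np.full(m2.sum(),.03)]
    def f(p):
        E=np.array([np.sin(p[1]),np.cos(p[1]),p[3]]);E/=np.linalg.norm(E)
        q=X-np.array([c[0]+p[0],c[1],p[2]]);q=q-np.outer(q@E,E);return np.linalg.norm(q,axis=1)-rr
    r=least_squares(f,[0,.22,.11,0],loss='soft_l1',f_scale=.001)
    print(nm,m1.sum(),m2.sum(),r.x,np.degrees(r.x[1]))
    # front face
    for it in [13]:
        m=(t<-.15)&(t>-.19)&(abs(n)<.095)&(np.hypot(n,C[:,2]-.11)>.055)&(C[:,2]>.04)&(C[:,2]<.17)
        Y=C[m]
        if len(Y)>50:
            p=np.linalg.lstsq(np.c_[Y[:,0],Y[:,2],np.ones(len(Y))],Y[:,1],rcond=None)[0]
            for k in range(5):
                res=Y[:,1]-np.c_[Y[:,0],Y[:,2],np.ones(len(Y))]@p;g=abs(res)<.004
                p=np.linalg.lstsq(np.c_[Y[g][:,0],Y[g][:,2],np.ones(g.sum())],Y[g][:,1],rcond=None)[0]
            print(' face',g.sum(),'ang',np.degrees(np.arctan(-p[0])), 'tilt',p[1],'t face',np.median(t[m]))
    # drip tray edges / collar
    m=(t<-.06)&(t>-.11)&(abs(n)<.02)&(C[:,2]>.1)
    rad=np.hypot(n[m],C[m,2]-.109);k=rad>.0135
    print(' collar t',np.sort(t[m][k])[::-1][:12].round(4),np.sort(t[m][k])[:5].round(4))
E
```

```text
top 613 1505 [-5.76897351e-05  2.24350559e-01  1.07954967e-01 -1.00518365e-02] 12.854340135806021
 face 2422 ang 12.829771900580875 tilt 0.0010464401667179546 t face -0.1702046530056205
 collar t [-0.0804 -0.0842 -0.0844 -0.0844 -0.0845 -0.0845 -0.0846 -0.0846 -0.0848
 -0.0848 -0.0848 -0.0848] [-0.0951 -0.0948 -0.0948 -0.0948 -0.0946]
side 203 530 [-0.00036345  0.2146486   0.10788568 -0.04073295] 12.298458955083474
 face 2288 ang 12.948170525899844 tilt -0.00044200759952381374 t face -0.17112798836127038
 collar t [-0.0822 -0.0827 -0.0828 -0.083  -0.0831 -0.0833 -0.0834 -0.0836 -0.0837
 -0.0839 -0.0843 -0.0845] [-0.0968 -0.0965 -0.0962 -0.0962 -0.0946]$[0]: bad value
```

```bash
python3 -m creep '[{"turn":-10},{"turn":-10}]' ; python3 -c "from h import *;st()"
```

```text
t 1.9 p [ 0.2796 -0.559   0.2468] R [[0.447, -0.894, 0.0], [-0.894, -0.447, -0.0], [0.0, -0.0, -1.0]] F [-0.6  0.1 -0. ] o 88.1$[0]: bad value
```

```bash
python3 -m creep '[{"hand":0.088,"slide":[0,0,0],"turn":-10.5},{"hand":0.088,"slide":[0,0,0],"turn":-10.5},{"hand":0.088,"slide":[0,0,0],"turn":-10.5},{"hand":0.088,"slide":[0,0,0],"turn":-10.5},{"hand":0.088,"slide":[0,0,0],"turn":-10.5}]' 25; python3 -m creep '[{"hand":0.088,"slide":[0,0,0],"turn":-10},{"hand":0.088,"slide":[0,0,0],"turn":-10}]' ; python3 -c "from h import *;st()"
```

```text
clock: 2.52
tool_pos: [0.2795, -0.5591, 0.2468]
eef_rot: [0.996, -0.092, 0.0, 0.0]
contact_force: [-0.1, 0.2, 0.2]
opening: 0.996
clock: 2.78
tool_pos: [0.2795, -0.5591, 0.2468]
eef_rot: [0.997, 0.082, -0.0, 0.0]
contact_force: [0.2, 0.6, -0.5]
opening: 0.998
t 2.775 p [ 0.2795 -0.5591  0.2468] R [[0.987, 0.163, -0.0], [0.163, -0.987, -0.0], [-0.0, 0.0, -1.0]] F [ 0.2  0.6 -0.5] o 87.9
```

```bash
R='x'; python3 -m creep '[{"hand":0.088,"slide":[0.024,-0.053,0],"turn":0},{"hand":0.088,"slide":[0.024,-0.053,0],"turn":0},{"hand":0.088,"slide":[0.024,-0.053,0],"turn":0},{"hand":0.088,"slide":[0.024,-0.053,0],"turn":0},{"hand":0.088,"slide":[0.024,-0.053,0],"turn":0}]'; python3 -m creep '[{"hand":0.088,"slide":[0.024,-0.053,0],"turn":0},{"hand":0.088,"slide":[0.024,-0.053,0],"turn":0},{"hand":0.088,"slide":[0.024,-0.053,0],"turn":0},{"hand":0.088,"slide":[0.024,-0.053,0],"turn":0},{"hand":0.088,"slide":[0.024,-0.053,0],"turn":0}]'; python3 -c "
from h import *
cat=open('h.py').read()
if 'def to(' not in cat:
    open('h.py','a').write('''
def to(p,x_ang=None):
    g=st();M=R.from_quat(g['eef_rot']).as_matrix();print('tool delta',np.round(M.T@(np.array(p)-g['tool_pos']),4),'x ang',np.degrees(np.arctan2(M[1,0],M[0,0])).round(2))
''')
from importlib import reload
import h;reload(h);h.to([.4768,.1708,.0397])"
```

```text
clock: 3.4
tool_pos: [0.3568, -0.2768, 0.247]
eef_rot: [0.997, 0.079, 0.001, 0.0]
contact_force: [0.4, 0.4, -0.2]
opening: 0.992
clock: 4.03
tool_pos: [0.4337, 0.004, 0.247]
eef_rot: [0.997, 0.079, 0.001, 0.0]
contact_force: [0.8, -0.4, -0.3]
opening: 1.0
t 4.025 p [0.4337 0.004  0.247 ] R [[0.988, 0.157, 0.001], [0.157, -0.988, -0.0], [0.001, 0.0, -1.0]] F [ 0.8 -0.4 -0.3] o 88.1
tool delta [ 0.0686 -0.1581  0.2073] x ang 9.05
```

```bash
python3 -m creep '[{"hand":0.088,"slide":[0.023,-0.053,0],"turn":0},{"hand":0.088,"slide":[0.023,-0.053,0],"turn":0},{"hand":0.088,"slide":[0.0226,-0.052,0.02],"turn":0},{"hand":0.088,"slide":[0,0,0.05],"turn":0},{"hand":0.088,"slide":[0,0,0.05],"turn":0}]'; python3 -c "from h import *
to([.4768,.1708,.0397])"
```

```text
clock: 4.65
tool_pos: [0.4765, 0.1702, 0.1257]
eef_rot: [0.997, 0.08, 0.001, -0.0]
contact_force: [1.0, -0.4, -0.2]
opening: 0.999
t 4.65 p [0.4765 0.1702 0.1257] R [[0.987, 0.159, 0.002], [0.159, -0.987, 0.001], [0.002, -0.001, -1.0]] F [ 1.  -0.4 -0.2] o 88.0
tool delta [ 0.0002 -0.0004  0.086 ] x ang 9.15
```

```bash
python3 -m creep '[{"hand":0.088,"slide":[0,0,0.05],"turn":0},{"hand":0.088,"slide":[0,0,0.037],"turn":0},{"hand":0.04,"slide":[0,0,0],"turn":0},{"hand":0.04,"slide":[0,0,0],"turn":0},{"hand":0.04,"slide":[0,0,0],"turn":0}]' 25; python3 -c "from h import *
to([.4768,.1708,.0397])"
```

```text
clock: 5.28
tool_pos: [0.477, 0.1694, 0.0413]
eef_rot: [0.997, 0.079, 0.001, -0.001]
contact_force: [0.6, -0.0, 0.0]
opening: 0.682
t 5.275 p [0.477  0.1694 0.0413] R [[0.988, 0.157, 0.003], [0.157, -0.988, 0.001], [0.003, -0.001, -1.0]] F [ 0.6 -0.   0. ] o 60.0
tool delta [ 0.     -0.0014  0.0017] x ang 9.04
```

```bash
python3 -m creep '[{"hand":0.04,"slide":[0,0,0],"turn":0},{"hand":0.04,"slide":[0,0,0],"turn":0},{"hand":0.04,"slide":[0,0,0],"turn":0}]' 25; python3 -c "from h import *
to([.4768,.1708,.0397])"
```

```text
clock: 5.65
tool_pos: [0.4773, 0.1695, 0.0408]
eef_rot: [0.997, 0.079, 0.002, -0.0]
contact_force: [1.5, -1.3, 7.2]
opening: 0.518
t 5.65 p [0.4773 0.1695 0.0408] R [[0.988, 0.157, 0.003], [0.157, -0.988, 0.001], [0.003, -0.001, -1.0]] F [ 1.5 -1.3  7.2] o 45.6
tool delta [-0.0003 -0.0014  0.0011] x ang 9.05
```

```bash
python3 -m creep '[{"hand":0.04,"slide":[0,0,-0.02],"turn":0},{"hand":0.04,"slide":[0,0,-0.03],"turn":0},{"hand":0.04,"slide":[0,0,-0.03],"turn":7.3},{"hand":0.04,"slide":[0,0,0.0],"turn":7.3},{"hand":0.04,"slide":[0,0,0],"turn":7.3}]' 25; python3 - <<'E'
from h import *
to([.5206,-.0911,.1001])
s=snapshot('side');save(s,'side1.png');p=snapshot('top');save(p,'top1.png')
im=np.hstack([cv2.resize(s['frame'][150:350,270:470],(400,400)),cv2.resize(p['frame'][200:400,210:410],(400,400))]);cv2.imwrite('pics/c1.png',im[:,:,::-1])
E
```

```text
clock: 6.28
tool_pos: [0.4757, 0.1688, 0.1202]
eef_rot: [0.993, -0.114, 0.0, -0.0]
contact_force: [-0.0, 0.7, -1.4]
opening: 0.516
t 6.275 p [0.4757 0.1688 0.1202] R [[0.974, -0.226, 0.0], [-0.226, -0.974, 0.0], [0.0, -0.0, -1.0]] F [-0.   0.7 -1.4] o 45.5
tool delta [0.1026 0.243  0.0201] x ang -13.08
```

View pics/c1.png

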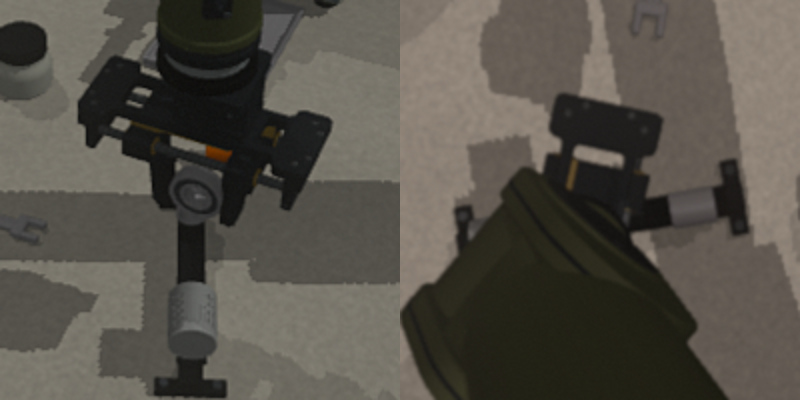

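The bearing is gripped, its face visible at (195,190) in the left crop; cap and sleeve are undisturbed in the cradle. I'll measure how the bearing sits in the hand.

```bash
python3 - <<'E'
from h import *
g=st();s=snapshot('side');C=cloud(s).reshape(-1,3);M=R.from_quat(g['eef_rot']).as_matrix();L=(C-g['tool_pos'])@M
m=(abs(L[:,0])<.032)&(abs(L[:,1])<.03)&(L[:,2]>-.04)&(L[:,2]<.02)
L=L[m]
for x0 in np.arange(-.032,.032,.004):
    k=(L[:,0]>=x0)&(L[:,0]<x0+.004);
    print(round(x0,3),k.sum(), 'y',np.percentile(L[k,1],[5,25,50]).round(4) if k.sum()>3 else '', 'z',L[k,2].min().round(4) if k.any() else '',L[k,2].max().round(4) if k.any() else '')
f=L[(L[:,1]<-.004)&(abs(L[:,0])<.0225)&(L[:,2]>-.032)]
# plane y=a x+b z+c
p=None;g2=np.ones(len(f),bool)
for _ in range(8):
    p=np.linalg.lstsq(np.c_[f[g2][:,0],f[g2][:,2],np.ones(g2.sum())],f[g2][:,1],rcond=None)[0]
    g2=abs(f[:,1]-np.c_[f[:,0],f[:,2],np.ones(len(f))]@p)<.0025
print(len(f),g2.sum(),p,'center',f[g2].mean(0),'ext x',np.percentile(f[g2][:,0],[1,99]),'z',np.percentile(f[g2][:,2],[1,99]))
E
```

```text
t 6.375 p [0.4756 0.1689 0.1199] R [[0.975, -0.222, -0.0], [-0.222, -0.975, -0.001], [0.0, 0.001, -1.0]] F [-0.1  0.  -0.6] o 45.6
-0.032 40 y [-0.0113 -0.0106 -0.0099] z -0.0346 0.0081
-0.028 42 y [-0.011  -0.0103 -0.0095] z -0.0351 0.0085
-0.024 27 y [-0.0081 -0.0074 -0.0068] z -0.0241 0.0009
-0.02 48 y [-0.0081 -0.0072 -0.0062] z -0.0298 0.008
-0.016 59 y [-0.0084 -0.0071 -0.0061] z -0.0318 0.0091
-0.012 49 y [-0.008  -0.0069 -0.0061] z -0.0346 0.0133
-0.008 54 y [-0.0088 -0.0065 -0.0051] z -0.0344 0.0126
-0.004 55 y [-0.0082 -0.007  -0.0058] z -0.0343 0.0122
0.0 51 y [-0.0084 -0.0067 -0.0054] z -0.0343 0.0131
0.004 63 y [-0.0087 -0.0071 -0.0055] z -0.0341 0.0127
0.008 57 y [-0.0085 -0.0078 -0.0068] z -0.0316 0.0122
0.012 44 y [-0.0082 -0.0073 -0.0064] z -0.0287 0.0097
0.016 31 y [-0.0084 -0.0076 -0.007 ] z -0.0262 0.0013
0.02 78 y [-0.0114 -0.0094 -0.0073] z -0.0392 0.0086
0.024 57 y [-0.0111 -0.0101 -0.0092] z -0.039 0.0085
0.028 58 y [-0.0124 -0.0111 -0.0104] z -0.0399 0.0083
389 367 [-0.0085802   0.00061558 -0.00669742] center [-0.00055912 -0.00669904 -0.01041869] ext x [-0.02188632  0.02197268] z [-0.03153383  0.01237112]
```

```bash
python3 -m creep '[{"hand":0.04,"slide":[0.0206,0.0486,0],"turn":0},{"hand":0.04,"slide":[0.0206,0.0486,0],"turn":0},{"hand":0.04,"slide":[0.0206,0.0486,0],"turn":0},{"hand":0.04,"slide":[0.0206,0.0486,0.01],"turn":0},{"hand":0.04,"slide":[0.0206,0.0486,0.011],"turn":0}]' 25;python3 -m creep '[{"hand":0.04,"slide":[0,0,0],"turn":0},{"hand":0.04,"slide":[0,0,0],"turn":0}]'; python3 - <<'E'
from h import *
to([.5211,-.0911,.0991])
s=snapshot('side');save(s,'side2.png');p=snapshot('top');save(p,'top2.png')
np.save('/tmp/s2.npy',cloud(s));np.save('/tmp/t2.npy',cloud(p))
im=np.hstack([cv2.resize(s['frame'][50:250,270:470],(400,400)),cv2.resize(p['frame'][200:400,420:620],(400,400))]);cv2.imwrite('pics/c2.png',im[:,:,::-1])
E
```

```text
clock: 7.05
tool_pos: [0.5224, -0.0924, 0.0984]
eef_rot: [0.994, -0.11, 0.0, -0.0]
contact_force: [1.9, 0.2, -0.6]
opening: 0.519
clock: 7.3
tool_pos: [0.5221, -0.0902, 0.0986]
eef_rot: [0.994, -0.111, -0.0, -0.0]
contact_force: [1.0, 0.2, -1.5]
opening: 0.519
t 7.3 p [ 0.5221 -0.0902  0.0986] R [[0.975, -0.221, -0.0], [-0.221, -0.975, 0.001], [-0.001, -0.001, -1.0]] F [ 1.   0.2 -1.5] o 45.7
tool delta [-0.0008  0.0011 -0.0005] x ang -12.75
```

View pics/c2.png

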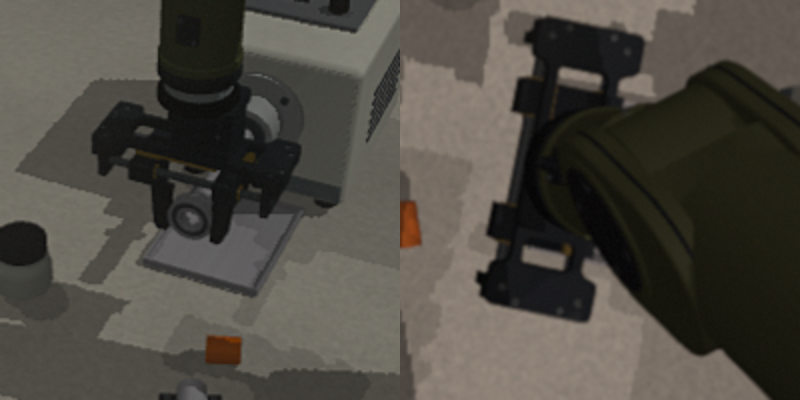

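```bash
python3 -m creep '[{"hand":0.04,"slide":[-0.0006,0.008,-0.0005],"turn":0},{"hand":0.04,"slide":[0,0.007,0],"turn":0},{"hand":0.04,"slide":[0,0.002,0],"turn":0},{"hand":0.04,"slide":[0,0.001,0],"turn":0},{"hand":0.04,"slide":[0,0.001,0],"turn":0}]' 25;python3 -m creep '[{"hand":0.04,"slide":[0,0.001,0],"turn":0},{"hand":0.04,"slide":[0,0.001,0],"turn":0}]'
```

```text
clock: 8.02
tool_pos: [0.5176, -0.109, 0.0992]
eef_rot: [0.994, -0.112, 0.0, -0.0]
contact_force: [0.0, -0.3, -1.4]
opening: 0.518
clock: 8.28
tool_pos: [0.5171, -0.111, 0.0992]
eef_rot: [0.994, -0.112, 0.0, -0.0]
contact_force: [-0.3, 0.4, -1.1]
opening: 0.515
```

```bash
python3 -m creep '[{"hand":0.04,"slide":[0,0.001,0],"turn":0},{"hand":0.04,"slide":[0,0.001,0],"turn":0}]' 25;python3 -m creep '[{"hand":0.04,"slide":[0,0.001,0],"turn":0},{"hand":0.04,"slide":[0,0.001,0],"turn":0}]'
```

```text
clock: 8.52
tool_pos: [0.5169, -0.1124, 0.0993]
eef_rot: [0.994, -0.111, 0.0, -0.0]
contact_force: [-0.3, 2.7, -0.9]
opening: 0.52
clock: 8.78
tool_pos: [0.5167, -0.1148, 0.0995]
eef_rot: [0.994, -0.112, 0.001, -0.0]
contact_force: [0.9, 1.5, 1.6]
opening: 0.517
```

```bash
python3 -m creep '[{"hand":0.04,"slide":[0,0.001,-0.0003],"turn":0},{"hand":0.04,"slide":[0,0.001,0],"turn":0}]' 25;python3 -m creep '[{"hand":0.04,"slide":[0,0.001,0],"turn":0},{"hand":0.04,"slide":[0,0.001,0],"turn":0}]'
```

```text
clock: 9.02
tool_pos: [0.5162, -0.1164, 0.0996]
eef_rot: [0.994, -0.112, 0.0, -0.0]
contact_force: [1.2, 4.7, 1.0]
opening: 0.517
clock: 9.28
tool_pos: [0.5161, -0.1169, 0.0996]
eef_rot: [0.994, -0.111, 0.001, -0.001]
contact_force: [1.6, 7.0, 0.4]
opening: 0.518
```

```bash
python3 -m creep '[{"hand":0.04,"slide":[0,0.001,0],"turn":0},{"hand":0.04,"slide":[0,0.001,0],"turn":0}]' 25;python3 -m creep '[{"hand":0.04,"slide":[0,0.001,0],"turn":0},{"hand":0.04,"slide":[0,0.001,0],"turn":0}]'
```

```text
clock: 9.52
tool_pos: [0.5157, -0.119, 0.0996]
eef_rot: [0.994, -0.111, 0.001, -0.001]
contact_force: [2.5, 4.9, -0.5]
opening: 0.515
clock: 9.78
tool_pos: [0.515, -0.1222, 0.0997]
eef_rot: [0.994, -0.111, 0.001, -0.0]
contact_force: [2.2, 4.2, 0.9]
opening: 0.52
```

```bash
python3 -m creep '[{"hand":0.04,"slide":[0,0.003,0],"turn":0},{"hand":0.04,"slide":[0,0.003,0],"turn":0},{"hand":0.04,"slide":[0,0.003,0],"turn":0}]' 25;python3 -m creep '[{"hand":0.04,"slide":[0,0.003,0],"turn":0},{"hand":0.04,"slide":[0,0.003,0],"turn":0}]'
```

```text
clock: 10.15
tool_pos: [0.5128, -0.1317, 0.0997]
eef_rot: [0.994, -0.112, 0.0, 0.0]
contact_force: [2.6, 1.7, 0.6]
opening: 0.521
clock: 10.4
tool_pos: [0.5111, -0.1382, 0.0997]
eef_rot: [0.994, -0.112, 0.0, 0.0]
contact_force: [1.1, 2.2, 2.4]
opening: 0.517
```

```bash
python3 -m creep '[{"hand":0.04,"slide":[0,0.004,-0.0002],"turn":0},{"hand":0.04,"slide":[0,0.004,0],"turn":0},{"hand":0.04,"slide":[0,0.004,0],"turn":0},{"hand":0.04,"slide":[0,0.004,0],"turn":0},{"hand":0.04,"slide":[0,0.004,0],"turn":0}]' 25;python3 -m creep '[{"hand":0.04,"slide":[0,0.004,0],"turn":0},{"hand":0.04,"slide":[0,0.004,0],"turn":0},{"hand":0.04,"slide":[0,0.004,0],"turn":0}]'
```

```text
clock: 11.02
tool_pos: [0.5067, -0.1571, 0.0997]
eef_rot: [0.994, -0.112, 0.0, -0.0]
contact_force: [3.1, 2.0, 1.3]
opening: 0.517
clock: 11.4
tool_pos: [0.5041, -0.1688, 0.0998]
eef_rot: [0.994, -0.112, 0.0, -0.0]
contact_force: [2.9, 0.6, 1.7]
opening: 0.521
```

```bash
python3 -m creep '[{"hand":0.04,"slide":[0.0003,0.004,0],"turn":0},{"hand":0.04,"slide":[0,0.004,0],"turn":0},{"hand":0.04,"slide":[0,0.003,0],"turn":0},{"hand":0.04,"slide":[0,0.003,0],"turn":0}]' 25;python3 -m creep '[{"hand":0.04,"slide":[0,0.0015,0],"turn":0},{"hand":0.04,"slide":[0,0.0015,0],"turn":0}]';python3 -m creep '[{"hand":0.04,"slide":[0,0.001,0],"turn":0},{"hand":0.04,"slide":[0,0.001,0],"turn":0}]'
```

```text
clock: 11.9
tool_pos: [0.501, -0.1825, 0.0997]
eef_rot: [0.994, -0.112, -0.0, 0.0]
contact_force: [2.4, 2.1, 2.4]
opening: 0.518
clock: 12.15
tool_pos: [0.5004, -0.1853, 0.0997]
eef_rot: [0.994, -0.112, -0.0, 0.0]
contact_force: [2.3, 2.6, 1.4]
opening: 0.513
clock: 12.4
tool_pos: [0.5, -0.1872, 0.0997]
eef_rot: [0.994, -0.112, -0.0, 0.0]
contact_force: [1.8, 1.6, 1.9]
opening: 0.519
```

```bash
python3 -m creep '[{"hand":0.04,"slide":[0,0.001,0],"turn":0},{"hand":0.04,"slide":[0,0.001,0],"turn":0}]';python3 -m creep '[{"hand":0.04,"slide":[0,0.001,0],"turn":0}]';python3 -m creep '[{"hand":0.04,"slide":[0,0.0007,0],"turn":0}]'
```

```text
clock: 12.65
tool_pos: [0.4995, -0.1892, 0.0997]
eef_rot: [0.994, -0.112, -0.0, 0.0]
contact_force: [1.6, 1.8, 1.7]
opening: 0.518
clock: 12.78
tool_pos: [0.4993, -0.1902, 0.0997]
eef_rot: [0.994, -0.112, -0.0, 0.0]
contact_force: [1.4, 1.5, 1.9]
opening: 0.516
clock: 12.9
tool_pos: [0.4991, -0.1909, 0.0997]
eef_rot: [0.994, -0.112, -0.0, 0.0]
contact_force: [1.5, 1.9, 1.3]
opening: 0.517
```

```bash
python3 -m creep '[{"hand":0.04,"slide":[0,0.0007,0],"turn":0}]';python3 -m creep '[{"hand":0.04,"slide":[0,0.0,0],"turn":0}]'
```

```text
clock: 13.02
tool_pos: [0.499, -0.1916, 0.0997]
eef_rot: [0.994, -0.112, -0.0, 0.0]
contact_force: [2.0, 1.8, 2.1]
opening: 0.516
clock: 13.15
tool_pos: [0.499, -0.1917, 0.0997]
eef_rot: [0.994, -0.112, -0.0, 0.0]
contact_force: [1.7, 1.2, 1.5]
opening: 0.517
```

```bash
for i in 1; do python3 -m creep '[{"hand":0.04,"slide":[0,0.001,0],"turn":0}]';python3 -m creep '[{"hand":0.04,"slide":[0,0.001,0],"turn":0}]'; python3 -m creep '[{"hand":0.04,"slide":[0,0.001,0],"turn":0}]'; done
```

```text
clock: 13.28
tool_pos: [0.4988, -0.1925, 0.0997]
eef_rot: [0.994, -0.112, -0.0, 0.0]
contact_force: [1.5, 2.1, 1.3]
opening: 0.519
clock: 13.4
tool_pos: [0.4987, -0.1928, 0.0997]
eef_rot: [0.994, -0.112, 0.0, -0.0]
contact_force: [2.9, 4.3, 0.9]
opening: 0.518
clock: 13.52
tool_pos: [0.4987, -0.1929, 0.0997]
eef_rot: [0.994, -0.111, 0.0, -0.001]
contact_force: [0.8, 6.0, 1.8]
opening: 0.519
```

```bash
python3 -m creep '[{"hand":0.04,"slide":[0,0.001,0],"turn":0}]';python3 -m creep '[{"hand":0.04,"slide":[0,0.001,0],"turn":0}]'; python3 - <<'E'
from h import *
st();p=snapshot('top');s=snapshot('side');save(p,'top3.png')
im=np.hstack([cv2.resize(s['frame'][50:250,270:470],(400,400)),cv2.resize(p['frame'][200:400,440:640],(400,400))]);cv2.imwrite('pics/c3.png',im[:,:,::-1])
E
```

```text
clock: 13.65
tool_pos: [0.4987, -0.1929, 0.0997]
eef_rot: [0.994, -0.111, 0.0, -0.002]
contact_force: [2.1, 9.1, 2.1]
opening: 0.516
clock: 13.78
tool_pos: [0.4987, -0.1929, 0.0997]
eef_rot: [0.994, -0.11, 0.0, -0.002]
contact_force: [3.1, 10.3, 1.7]
opening: 0.518
t 13.775 p [ 0.4987 -0.1929  0.0997] R [[0.976, -0.22, 0.001], [-0.22, -0.976, 0.004], [0.0, -0.005, -1.0]] F [ 3.1 10.3  1.7] o 45.6
```

View pics/c3.png

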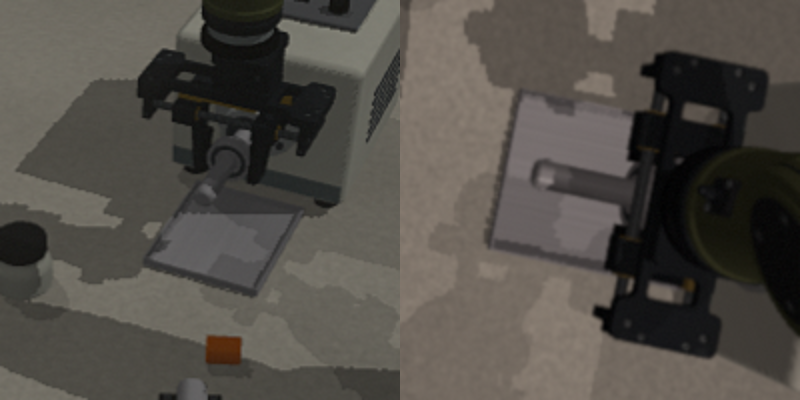

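The view shows the bearing far up the spindle at (230,155) in the left crop, and contact force holds with no motion: bearing is home on the collar. Release and fetch the sleeve.

```bash
python3 -m creep '[{"hand":0.04,"slide":[0,-0.003,0],"turn":0},{"hand":0.088,"slide":[0,0,0],"turn":0},{"hand":0.088,"slide":[0,0,0],"turn":0},{"hand":0.088,"slide":[0,0,0],"turn":0}]'; python3 -m creep '[{"hand":0.088,"slide":[0,0,-0.03],"turn":0},{"hand":0.088,"slide":[0,0,-0.03],"turn":0},{"hand":0.088,"slide":[0,0,-0.02],"turn":-7.3},{"hand":0.088,"slide":[0,0,0],"turn":-7.3},{"hand":0.088,"slide":[0,0,0],"turn":-7.3}]'; python3 -c "from h import *
to([.4889,.0953,.038])"
```

```text
clock: 14.38
tool_pos: [0.498, -0.1942, 0.0996]
eef_rot: [0.994, -0.112, -0.0, 0.0]
contact_force: [0.6, 0.5, -0.1]
opening: 0.83
clock: 15.0
tool_pos: [0.4983, -0.1941, 0.18]
eef_rot: [0.997, 0.081, -0.0, 0.0]
contact_force: [0.5, 0.8, -0.8]
opening: 0.998
t 15.0 p [ 0.4983 -0.1941  0.18  ] R [[0.987, 0.161, -0.0], [0.161, -0.987, -0.001], [-0.0, 0.001, -1.0]] F [ 0.5  0.8 -0.8] o 88.0
tool delta [ 0.0374 -0.2872  0.1417] x ang 9.27
```

```bash
python3 -m creep '[{"hand":0.088,"slide":[0.0075,-0.0575,0],"turn":0},{"hand":0.088,"slide":[0.0075,-0.0575,0],"turn":0},{"hand":0.088,"slide":[0.0075,-0.0575,0],"turn":0},{"hand":0.088,"slide":[0.0075,-0.0575,0.015],"turn":0},{"hand":0.088,"slide":[0.0075,-0.0572,0.035],"turn":0}]'; python3 -c "from h import *
to([.4889,.0953,.038]);p=snapshot('top')
save(p,'top4.png')"
```

```text
clock: 15.62
tool_pos: [0.4915, 0.0936, 0.1327]
eef_rot: [0.997, 0.079, 0.002, -0.0]
contact_force: [1.2, -0.0, -0.6]
opening: 1.001
t 15.625 p [0.4915 0.0936 0.1327] R [[0.988, 0.157, 0.003], [0.157, -0.988, 0.001], [0.003, -0.0, -1.0]] F [ 1.2 -0.  -0.6] o 88.2
tool delta [-0.0026 -0.0021  0.0947] x ang 9.04
```

View pics/top4.png

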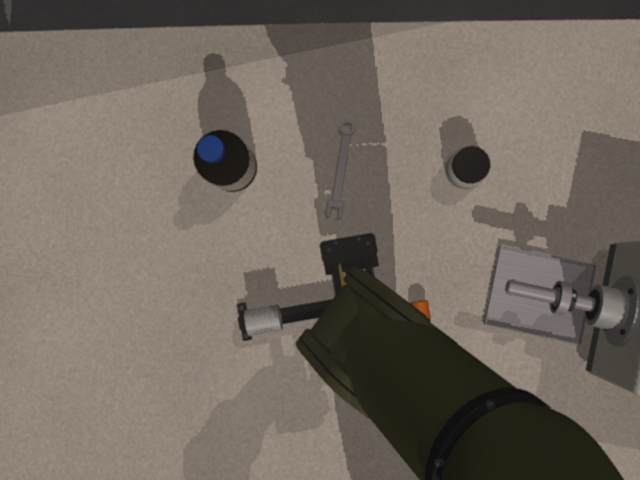

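Bearing sits at (563,296) against the collar; bystanders unmoved. Now the sleeve.

```bash
python3 -m creep '[{"hand":0.088,"slide":[-0.0015,0,0.05],"turn":0},{"hand":0.07,"slide":[0,0,0.025],"turn":0},{"hand":0.06,"slide":[0,0,0],"turn":0}]'; python3 -c "from h import *
to([.4889,.0953,.038])"
```

```text
clock: 16.05
tool_pos: [0.4879, 0.0909, 0.056]
eef_rot: [0.997, 0.079, -0.002, 0.001]
contact_force: [-0.8, 0.5, 0.7]
opening: 0.795
t 16.05 p [0.4879 0.0909 0.056 ] R [[0.987, 0.158, -0.003], [0.158, -0.987, -0.002], [-0.004, 0.002, -1.0]] F [-0.8  0.5  0.7] o 70.0
tool delta [ 0.0018 -0.0042  0.018 ] x ang 9.11
```

```bash
python3 -m creep '[{"hand":0.06,"slide":[0.001,-0.004,0.018],"turn":0},{"hand":0.05,"slide":[0,0,0],"turn":0},{"hand":0.045,"slide":[0,0,0],"turn":0}]'; python3 -c "from h import *
to([.4889,.0953,.038])"
```

```text
clock: 16.42
tool_pos: [0.4899, 0.0954, 0.0404]
eef_rot: [0.997, 0.079, 0.001, -0.0]
contact_force: [-0.0, 0.1, 0.3]
opening: 0.513
t 16.425 p [0.4899 0.0954 0.0404] R [[0.988, 0.157, 0.001], [0.157, -0.988, 0.0], [0.001, 0.0, -1.0]] F [-0.   0.1  0.3] o 45.2
tool delta [-0.001  -0.0001  0.0024] x ang 9.04
```

```bash
python3 -m creep '[{"hand":0.045,"slide":[-0.0008,0,0.0022],"turn":0},{"hand":0.02,"slide":[0,0,0],"turn":0},{"hand":0.02,"slide":[0,0,0],"turn":0},{"hand":0.02,"slide":[0,0,0],"turn":0},{"hand":0.02,"slide":[0,0,0],"turn":0}]' 25; python3 -c "from h import *
to([.4889,.0953,.038])"
```

```text
clock: 17.05
tool_pos: [0.4893, 0.0957, 0.0373]
eef_rot: [0.997, 0.079, 0.001, -0.0]
contact_force: [1.6, -0.6, 2.4]
opening: 0.306
t 17.05 p [0.4893 0.0957 0.0373] R [[0.988, 0.158, 0.001], [0.158, -0.988, 0.0], [0.001, 0.0, -1.0]] F [ 1.6 -0.6  2.4] o 27.0
tool delta [-0.0004  0.0003 -0.0007] x ang 9.07
```

```bash
python3 -m creep '[{"hand":0.02,"slide":[0,0,-0.02],"turn":0},{"hand":0.02,"slide":[0,0,-0.025],"turn":0},{"hand":0.02,"slide":[0,0,-0.025],"turn":7.3},{"hand":0.02,"slide":[0,0,0],"turn":7.3},{"hand":0.02,"slide":[0,0,0],"turn":7.3}]' 25; python3 -c "from h import *
to([.5241,-.0814,.107]);s=snapshot('side');save(s,'side5.png');cv2.imwrite('pics/c5.png',cv2.resize(s['frame'][130:330,270:470],(600,600))[:,:,::-1])"
```

```text
clock: 17.68
tool_pos: [0.488, 0.0953, 0.1072]
eef_rot: [0.994, -0.114, -0.0, 0.0]
contact_force: [0.2, 0.9, -0.6]
opening: 0.31
t 17.675 p [0.488  0.0953 0.1072] R [[0.974, -0.226, -0.001], [-0.226, -0.974, -0.0], [-0.001, 0.0, -1.0]] F [ 0.2  0.9 -0.6] o 27.3
tool delta [0.0752 0.164  0.0002] x ang -13.07
```

View pics/c5.png

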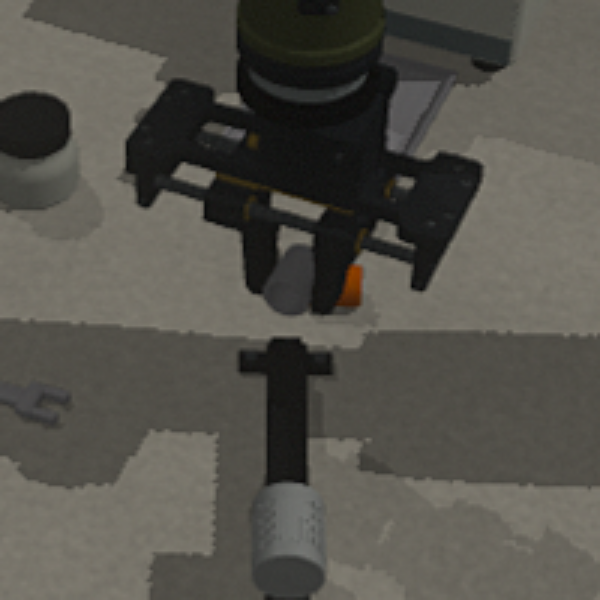

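The grey sleeve is in the jaws at (290,280), level, the decoy behind it still on the bench, the cap still in the cradle.

```bash
python3 -m creep '[{"hand":0.02,"slide":[0.025,0.0547,0],"turn":0},{"hand":0.02,"slide":[0.025,0.0547,0],"turn":0},{"hand":0.02,"slide":[0.025,0.0547,0],"turn":0},{"hand":0.02,"slide":[0,0,0],"turn":0},{"hand":0.02,"slide":[0,0,0],"turn":0}]' 25; python3 -c "from h import *
to([.5241,-.0814,.107])"
```

```text
clock: 18.35
tool_pos: [0.5247, -0.0807, 0.1068]
eef_rot: [0.994, -0.111, -0.001, -0.0]
contact_force: [0.3, -1.0, -1.0]
opening: 0.306
t 18.35 p [ 0.5247 -0.0807  0.1068] R [[0.975, -0.221, -0.001], [-0.221, -0.975, 0.001], [-0.001, -0.001, -1.0]] F [ 0.3 -1.  -1. ] o 26.9
tool delta [-0.0004  0.0008 -0.0002] x ang -12.78
```

```bash
python3 -m creep '[{"hand":0.02,"slide":[-0.0004,0.008,-0.0003],"turn":0},{"hand":0.02,"slide":[0,0.006,0],"turn":0},{"hand":0.02,"slide":[0,0.002,0],"turn":0},{"hand":0.02,"slide":[0,0.001,0],"turn":0},{"hand":0.02,"slide":[0,0.001,0],"turn":0}]' 25;python3 -m creep '[{"hand":0.02,"slide":[0,0.001,0],"turn":0},{"hand":0.02,"slide":[0,0.001,0],"turn":0}]'; python3 -m creep '[{"hand":0.02,"slide":[0,0.001,0],"turn":0},{"hand":0.02,"slide":[0,0.001,0],"turn":0}]'
```

```text
clock: 18.98
tool_pos: [0.5209, -0.0983, 0.1074]
eef_rot: [0.994, -0.111, 0.0, -0.0]
contact_force: [1.2, 0.2, -0.2]
opening: 0.307
clock: 19.23
tool_pos: [0.5205, -0.1005, 0.1074]
eef_rot: [0.994, -0.112, 0.0, -0.0]
contact_force: [0.1, 0.2, 0.0]
opening: 0.305
clock: 19.48
tool_pos: [0.52, -0.1025, 0.1074]
eef_rot: [0.994, -0.112, 0.0, 0.0]
contact_force: [-0.4, -0.2, -1.4]
opening: 0.307
```

```bash
python3 -m creep '[{"hand":0.02,"slide":[0,0.001,0],"turn":0},{"hand":0.02,"slide":[0,0.001,0],"turn":0}]' 25;python3 -m creep '[{"hand":0.02,"slide":[0,0.001,0],"turn":0},{"hand":0.02,"slide":[0,0.001,0],"turn":0}]'; python3 -m creep '[{"hand":0.02,"slide":[0,0.001,0],"turn":0},{"hand":0.02,"slide":[0,0.001,0],"turn":0}]'
```

```text
clock: 19.73
tool_pos: [0.5196, -0.1045, 0.1074]
eef_rot: [0.994, -0.112, 0.0, 0.0]
contact_force: [-0.6, -0.3, -0.2]
opening: 0.309
clock: 19.98
tool_pos: [0.5191, -0.1056, 0.1074]
eef_rot: [0.994, -0.111, -0.0, -0.001]
contact_force: [0.5, 2.6, -1.5]
opening: 0.309
clock: 20.23
tool_pos: [0.519, -0.1064, 0.1075]
eef_rot: [0.994, -0.111, 0.0, -0.001]
contact_force: [0.1, 6.9, -0.5]
opening: 0.308
```

```bash
python3 -m creep '[{"hand":0.02,"slide":[0,0.001,0],"turn":0},{"hand":0.02,"slide":[0,0.001,0],"turn":0}]' 25;python3 -m creep '[{"hand":0.02,"slide":[0,0.001,0],"turn":0},{"hand":0.02,"slide":[0,0.001,0],"turn":0}]'
```

```text
clock: 20.48
tool_pos: [0.5184, -0.1084, 0.1074]
eef_rot: [0.994, -0.111, 0.0, -0.001]
contact_force: [-0.2, 4.4, -0.5]
opening: 0.307
clock: 20.72
tool_pos: [0.5176, -0.112, 0.1074]
eef_rot: [0.994, -0.112, -0.0, -0.0]
contact_force: [-0.4, 4.2, 0.4]
opening: 0.308
```

```bash
python3 -m creep '[{"hand":0.02,"slide":[0,0.004,0],"turn":0},{"hand":0.02,"slide":[0,0.004,0],"turn":0},{"hand":0.02,"slide":[0,0.004,0],"turn":0},{"hand":0.02,"slide":[0,0.004,0],"turn":0},{"hand":0.02,"slide":[0,0.004,0],"turn":0}]' 25;python3 -m creep '[{"hand":0.02,"slide":[0,0.004,0],"turn":0},{"hand":0.02,"slide":[0,0.004,0],"turn":0},{"hand":0.02,"slide":[0,0.004,0],"turn":0},{"hand":0.02,"slide":[0,0.004,0],"turn":0}]'
```

```text
clock: 21.35
tool_pos: [0.5133, -0.1313, 0.1074]
eef_rot: [0.994, -0.111, 0.0, -0.0]
contact_force: [-0.9, 5.6, -0.5]
opening: 0.305
clock: 21.85
tool_pos: [0.5095, -0.1489, 0.1074]
eef_rot: [0.994, -0.112, -0.0, 0.001]
contact_force: [-0.3, -0.4, -0.8]
opening: 0.305
```

```bash
python3 -m creep '[{"hand":0.02,"slide":[0,0.004,0],"turn":0},{"hand":0.02,"slide":[0,0.004,0],"turn":0},{"hand":0.02,"slide":[0,0.004,0],"turn":0},{"hand":0.02,"slide":[0,0.003,0],"turn":0},{"hand":0.02,"slide":[0,0.002,0],"turn":0}]' 25;python3 -m creep '[{"hand":0.02,"slide":[0,0.001,0],"turn":0},{"hand":0.02,"slide":[0,0.001,0],"turn":0}]';python3 -m creep '[{"hand":0.02,"slide":[0,0.001,0],"turn":0},{"hand":0.02,"slide":[0,0.001,0],"turn":0}]'
```

```text
clock: 22.48
tool_pos: [0.506, -0.1641, 0.1074]
eef_rot: [0.994, -0.112, 0.0, 0.0]
contact_force: [1.0, 1.4, -1.5]
opening: 0.305
clock: 22.72
tool_pos: [0.5056, -0.1657, 0.1074]
eef_rot: [0.994, -0.112, 0.0, -0.0]
contact_force: [0.4, -0.7, -1.0]
opening: 0.309
clock: 22.98
tool_pos: [0.5052, -0.1678, 0.1074]
eef_rot: [0.994, -0.112, 0.0, 0.0]
contact_force: [-0.9, 0.7, -1.0]
opening: 0.308
```

```bash
python3 -m creep '[{"hand":0.02,"slide":[0,0.001,0],"turn":0}]' 25;python3 -m creep '[{"hand":0.02,"slide":[0,0.001,0],"turn":0}]';python3 -m creep '[{"hand":0.02,"slide":[0,0.001,0],"turn":0}]'; python3 -m creep '[{"hand":0.02,"slide":[0,0.001,0],"turn":0}]'
```

```text
clock: 23.1
tool_pos: [0.505, -0.1686, 0.1074]
eef_rot: [0.994, -0.112, 0.0, -0.0]
contact_force: [-0.1, 2.4, -0.9]
opening: 0.308
clock: 23.22
tool_pos: [0.505, -0.1687, 0.1074]
eef_rot: [0.994, -0.111, 0.0, -0.001]
contact_force: [0.1, 3.6, -1.7]
opening: 0.307
clock: 23.35
tool_pos: [0.505, -0.1687, 0.1074]
eef_rot: [0.994, -0.111, 0.0, -0.001]
contact_force: [-0.0, 5.8, -2.0]
opening: 0.307
clock: 23.48
tool_pos: [0.505, -0.1688, 0.1075]
eef_rot: [0.994, -0.111, 0.001, -0.002]
contact_force: [-0.2, 8.4, -1.3]
opening: 0.306
```

```bash
python3 -m creep '[{"hand":0.02,"slide":[0,0.001,0],"turn":0}]';python3 -m creep '[{"hand":0.02,"slide":[0,0.001,0],"turn":0}]';python3 -m creep '[{"hand":0.02,"slide":[0,0,0],"turn":0}]'
```

```text
clock: 23.6
tool_pos: [0.505, -0.1688, 0.1075]
eef_rot: [0.994, -0.11, 0.001, -0.003]
contact_force: [0.6, 10.5, -0.8]
opening: 0.306
clock: 23.72
tool_pos: [0.505, -0.1688, 0.1075]
eef_rot: [0.994, -0.11, 0.001, -0.003]
contact_force: [0.1, 12.4, -0.7]
opening: 0.307
clock: 23.85
tool_pos: [0.505, -0.1688, 0.1075]
eef_rot: [0.994, -0.11, 0.001, -0.003]
contact_force: [1.1, 11.7, -0.5]
opening: 0.306
```

```bash
python3 -m creep '[{"hand":0.02,"slide":[0,-0.005,0],"turn":0},{"hand":0.088,"slide":[0,0,0],"turn":0},{"hand":0.088,"slide":[0,0,0],"turn":0},{"hand":0.088,"slide":[0,0,0],"turn":0},{"hand":0.088,"slide":[0,0,0],"turn":0}]'; python3 -m creep '[{"hand":0.088,"slide":[0,0,-0.03],"turn":0},{"hand":0.088,"slide":[0,0,-0.03],"turn":0},{"hand":0.088,"slide":[0,0,-0.01],"turn":-7.3},{"hand":0.088,"slide":[0,0,0],"turn":-7.3},{"hand":0.088,"slide":[0,0,0],"turn":-7.3}]'; python3 -c "from h import *
to([.4663,.2369,.0357])"
```

```text
clock: 24.48
tool_pos: [0.5049, -0.1691, 0.1074]
eef_rot: [0.994, -0.112, 0.0, 0.0]
contact_force: [0.5, 1.1, 0.4]
opening: 0.737
clock: 25.1
tool_pos: [0.5049, -0.1691, 0.1777]
eef_rot: [0.997, 0.081, 0.0, 0.0]
contact_force: [0.5, 0.2, 0.5]
opening: 1.001
t 25.1 p [ 0.5049 -0.1691  0.1777] R [[0.987, 0.162, 0.0], [0.162, -0.987, -0.001], [0.0, 0.001, -1.0]] F [0.5 0.2 0.5] o 88.2
tool delta [ 0.0275 -0.4069  0.1417] x ang 9.29
```

```bash
python3 -m creep '[{"hand":0.088,"slide":[0.004,-0.058,0],"turn":0},{"hand":0.088,"slide":[0.004,-0.058,0],"turn":0},{"hand":0.088,"slide":[0.004,-0.058,0],"turn":0},{"hand":0.088,"slide":[0.004,-0.058,0],"turn":0},{"hand":0.088,"slide":[0.004,-0.058,0],"turn":0}]'; python3 -m creep '[{"hand":0.088,"slide":[0.004,-0.058,0],"turn":0},{"hand":0.088,"slide":[0.004,-0.058,0],"turn":0},{"hand":0.088,"slide":[0,0,0.03],"turn":0},{"hand":0.088,"slide":[0,0,0.02],"turn":0}]';  python3 - <<'E'
from h import *
to([.4663,.2369,.0357])
s=snapshot('side');save(s,'side6.png');p=snapshot('top');save(p,'top6.png')
im=np.hstack([cv2.resize(s['frame'][60:210,320:470],(400,400)),cv2.resize(p['frame'][220:370,490:640],(400,400))]);cv2.imwrite('pics/c6.png',im[:,:,::-1])
C=cloud(p).reshape(-1,3);c=np.array([.5155,-.1155]);e=np.array([np.sin(np.radians(12.85)),np.cos(np.radians(12.85))]);t=(C[:,:2]-c)@e;n=(C[:,:2]-c)@np.array([e[1],-e[0]])
for lo in np.arange(-.12,.0,.003):
    m=(t>lo)&(t<lo+.003)&(abs(n)<.03)&(C[:,2]>.09)
    print(round(lo,3),m.sum(),np.percentile(C[m,2],98).round(4) if m.sum() else '',n[m].min().round(4),n[m].max().round(4)) if m.sum() else 0
E
```

```text
clock: 25.72
tool_pos: [0.4788, 0.1224, 0.1775]
eef_rot: [0.997, 0.079, 0.0, 0.0]
contact_force: [0.8, 0.5, 0.2]
opening: 1.0
clock: 26.22
tool_pos: [0.4681, 0.2373, 0.1265]
eef_rot: [0.997, 0.08, -0.0, 0.0]
contact_force: [0.3, -0.7, -0.7]
opening: 1.001
t 26.225 p [0.4681 0.2373 0.1265] R [[0.987, 0.16, -0.0], [0.16, -0.987, -0.0], [-0.0, 0.0, -1.0]] F [ 0.3 -0.7 -0.7] o 88.2
tool delta [-0.0018  0.0001  0.0908] x ang 9.18
-0.12 32 0.12 -0.0097 0.0091
-0.117 29 0.12 -0.0106 0.0084
-0.114 30 0.1196 -0.0109 0.009
-0.111 31 0.1203 -0.0104 0.0087
-0.108 28 0.1198 -0.0106 0.0092
-0.105 32 0.1195 -0.0102 0.0088
-0.102 30 0.1209 -0.0105 0.0095
-0.099 18 0.1215 -0.0094 0.0091
-0.096 26 0.1252 -0.0166 0.0139
-0.093 47 0.1261 -0.0163 0.015
-0.09 36 0.1266 -0.0156 0.0144
-0.087 16 0.1315 -0.0205 0.0194
-0.084 69 0.1327 -0.0228 0.0226
-0.081 76 0.1323 -0.024 0.0223
-0.078 67 0.1328 -0.0226 0.0229
-0.075 98 0.1326 -0.0241 0.0225
-0.072 174 0.1316 -0.0238 0.0218
-0.069 40 0.1234 -0.0134 0.0128
-0.066 48 0.1239 -0.0137 0.0133
-0.063 42 0.1235 -0.0143 0.0126
-0.06 37 0.1228 -0.0141 0.0132
-0.057 43 0.1237 -0.0144 0.0129
-0.054 44 0.1237 -0.0139 0.0134
-0.051 43 0.1237 -0.0145 0.0131
-0.048 42 0.1234 -0.0137 0.0124
-0.045 43 0.1236 -0.0143 0.0133
-0.042 40 0.1242 -0.0135 0.0126
-0.039 49 0.1231 -0.0141 0.0132
-0.036 62 0.1226 -0.0144 0.0129
-0.033 28 0.119 -0.0098 0.0093
-0.03 30 0.1206 -0.0104 0.0086
-0.027 30 0.1206 -0.0096 0.0092
-0.024 30 0.1195 -0.0105 0.0089
-0.021 31 0.1197 -0.0094 0.0094
-0.018 30 0.12 -0.01 0.009
-0.015 29 0.1205 -0.0092 0.0095
-0.012 34 0.1218 -0.0115 0.0115
-0.009 38 0.1206 -0.0121 0.0112
-0.006 33 0.1198 -0.011 0.0091
-0.003 51 0.1206 -0.0102 0.0085
```

View pics/c6.png

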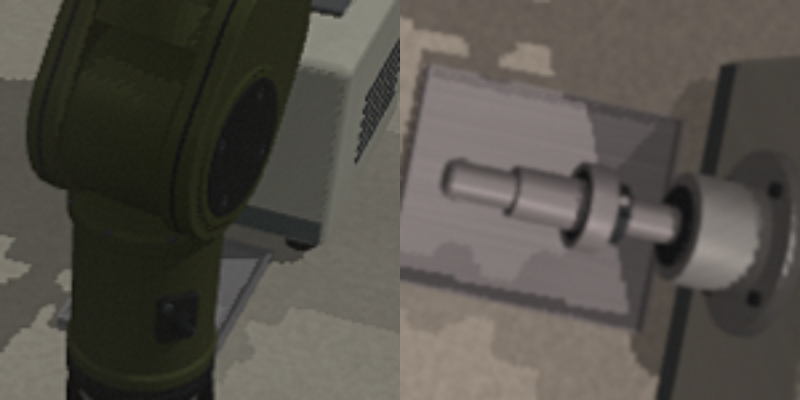

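The top view shows collar, bearing (598,205 in crop) and sleeve (550,195) in contact with no visible gaps. Now the cap.

```bash
python3 -m creep '[{"hand":0.088,"slide":[-0.0015,0,0.045],"turn":0},{"hand":0.088,"slide":[0,0,0.04],"turn":0},{"hand":0.07,"slide":[0,0,0],"turn":0},{"hand":0.06,"slide":[0,0,0],"turn":0}]'; python3 -c "from h import *
to([.4663,.2369,.0357])"
```

```text
clock: 26.82
tool_pos: [0.4678, 0.2368, 0.0438]
eef_rot: [0.997, 0.079, 0.001, -0.0]
contact_force: [-1.0, 1.0, 0.9]
opening: 0.797
t 26.825 p [0.4678 0.2368 0.0438] R [[0.988, 0.157, 0.002], [0.157, -0.988, 0.001], [0.002, -0.001, -1.0]] F [-1.   1.   0.9] o 70.2
tool delta [-0.0015 -0.0003  0.0081] x ang 9.05
```

```bash
python3 -m creep '[{"hand":0.05,"slide":[-0.0008,0,0.007],"turn":0},{"hand":0.03,"slide":[0,0,0],"turn":0},{"hand":0.03,"slide":[0,0,0],"turn":0},{"hand":0.03,"slide":[0,0,0],"turn":0},{"hand":0.03,"slide":[0,0,0],"turn":0}]' 25; python3 -c "from h import *
to([.4663,.2369,.0357])"
```

```text
clock: 27.45
tool_pos: [0.4664, 0.2363, 0.0358]
eef_rot: [0.997, 0.079, 0.0, -0.0]
contact_force: [-1.1, -0.4, 6.0]
opening: 0.442
t 27.45 p [0.4664 0.2363 0.0358] R [[0.987, 0.158, 0.001], [0.158, -0.987, 0.0], [0.001, 0.0, -1.0]] F [-1.1 -0.4  6. ] o 38.9
tool delta [-0.     -0.0006  0.0001] x ang 9.07
```

```bash
python3 -m creep '[{"hand":0.03,"slide":[0,0,-0.02],"turn":0},{"hand":0.03,"slide":[0,0,-0.022],"turn":0},{"hand":0.03,"slide":[0,0,-0.021],"turn":7.3},{"hand":0.03,"slide":[0,0,0],"turn":7.3},{"hand":0.03,"slide":[0,0,0],"turn":7.3}]' 25; python3 -c "from h import *
to([.5258,-.0763,.099])"
```

```text
clock: 28.08
tool_pos: [0.4663, 0.2361, 0.0985]
eef_rot: [0.993, -0.114, 0.0, -0.0]
contact_force: [-1.0, 0.9, -1.7]
opening: 0.441
t 28.075 p [0.4663 0.2361 0.0985] R [[0.974, -0.226, 0.0], [-0.226, -0.974, 0.0], [0.0, -0.0, -1.0]] F [-1.   0.9 -1.7] o 38.8
tool delta [ 0.1286  0.2909 -0.0005] x ang -13.08
```

```bash
python3 -m creep '[{"hand":0.03,"slide":[0.0213,0.0486,0],"turn":0},{"hand":0.03,"slide":[0.0213,0.0486,0],"turn":0},{"hand":0.03,"slide":[0.0213,0.0486,0],"turn":0}]'; python3 -m creep '[{"hand":0.03,"slide":[0.0213,0.0486,0],"turn":0},{"hand":0.03,"slide":[0.0213,0.0486,0],"turn":0},{"hand":0.03,"slide":[0.0213,0.0486,0],"turn":0},{"hand":0.03,"slide":[0,0,0],"turn":0},{"hand":0.03,"slide":[0,0,0],"turn":0}]' 25; python3 - <<'E'
from h import *
to([.5258,-.0763,.099])
s=snapshot('side');save(s,'side7.png');p=snapshot('top')
im=np.hstack([cv2.resize(s['frame'][80:230,310:460],(400,400)),cv2.resize(p['frame'][200:350,440:590],(400,400))]);cv2.imwrite('pics/c7.png',im[:,:,::-1])
E
```

```text
clock: 28.45
tool_pos: [0.4963, 0.0785, 0.0982]
eef_rot: [0.994, -0.111, -0.0, 0.0]
contact_force: [1.5, 0.4, -0.8]
opening: 0.438
clock: 29.08
tool_pos: [0.526, -0.0759, 0.0982]
eef_rot: [0.994, -0.112, -0.0, -0.0]
contact_force: [-0.3, 0.7, -0.7]
opening: 0.436
t 29.075 p [ 0.526  -0.0759  0.0982] R [[0.975, -0.222, -0.0], [-0.222, -0.975, 0.001], [-0.0, -0.001, -1.0]] F [-0.3  0.7 -0.7] o 38.4
tool delta [-0.0001  0.0004 -0.0008] x ang -12.83
```

View pics/c7.png

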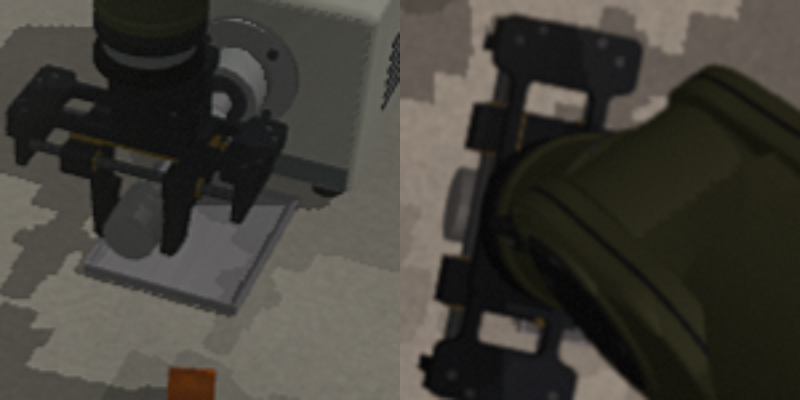

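The cap is held with its closed end towards the camera at (140,220), mouth to the spindle.

```bash
python3 -m creep '[{"hand":0.03,"slide":[0,0.007,-0.0008],"turn":0},{"hand":0.03,"slide":[0,0.005,0],"turn":0},{"hand":0.03,"slide":[0,0.001,0],"turn":0},{"hand":0.03,"slide":[0,0.001,0],"turn":0}]' 25;python3 -m creep '[{"hand":0.03,"slide":[0,0.001,0],"turn":0},{"hand":0.03,"slide":[0,0.001,0],"turn":0}]'; python3 -m creep '[{"hand":0.03,"slide":[0,0.001,0],"turn":0},{"hand":0.03,"slide":[0,0.001,0],"turn":0}]';python3 -m creep '[{"hand":0.03,"slide":[0,0.001,0],"turn":0},{"hand":0.03,"slide":[0,0.001,0],"turn":0}]'
```

```text
clock: 29.68
tool_pos: [0.523, -0.0901, 0.0992]
eef_rot: [0.994, -0.112, 0.0, -0.0]
contact_force: [-0.6, 0.1, -0.6]
opening: 0.439
clock: 29.92
tool_pos: [0.5226, -0.092, 0.0992]
eef_rot: [0.994, -0.112, 0.0, -0.0]
contact_force: [-0.2, -0.4, -1.3]
opening: 0.438
clock: 30.18
tool_pos: [0.5221, -0.094, 0.0992]
eef_rot: [0.994, -0.112, -0.0, -0.0]
contact_force: [-0.3, -0.2, -0.9]
opening: 0.436
clock: 30.42
tool_pos: [0.5216, -0.096, 0.0992]
eef_rot: [0.994, -0.112, -0.0, -0.0]
contact_force: [0.3, -0.3, -1.4]
opening: 0.439
```

```bash
python3 -m creep '[{"hand":0.03,"slide":[0,0.001,0],"turn":0},{"hand":0.03,"slide":[0,0.001,0],"turn":0}]';python3 -m creep '[{"hand":0.03,"slide":[0,0.001,0],"turn":0},{"hand":0.03,"slide":[0,0.001,0],"turn":0}]'; python3 -m creep '[{"hand":0.03,"slide":[0,0.001,0],"turn":0},{"hand":0.03,"slide":[0,0.001,0],"turn":0}]'
```

```text
clock: 30.68
tool_pos: [0.5213, -0.0972, 0.0992]
eef_rot: [0.994, -0.111, 0.0, -0.001]
contact_force: [-0.7, 3.1, -1.3]
opening: 0.438
clock: 30.92
tool_pos: [0.5211, -0.0981, 0.0992]
eef_rot: [0.994, -0.111, 0.0, -0.001]
contact_force: [-0.1, 5.8, -1.1]
opening: 0.437
clock: 31.18
tool_pos: [0.5206, -0.0996, 0.0993]
eef_rot: [0.994, -0.111, 0.0, -0.001]
contact_force: [-1.2, 5.1, 0.3]
opening: 0.439
```

```bash
python3 -m creep '[{"hand":0.03,"slide":[0,0.002,0],"turn":0},{"hand":0.03,"slide":[0,0.002,0],"turn":0},{"hand":0.03,"slide":[0,0.003,0],"turn":0},{"hand":0.03,"slide":[0,0.003,0],"turn":0}]';python3 -m creep '[{"hand":0.03,"slide":[0,0.003,0],"turn":0},{"hand":0.03,"slide":[0,0.003,0],"turn":0},{"hand":0.03,"slide":[0,0.003,0],"turn":0}]'; python3 -m creep '[{"hand":0.03,"slide":[0,0.002,0],"turn":0},{"hand":0.03,"slide":[0,0.002,0],"turn":0}]'
```

```text
clock: 31.68
tool_pos: [0.518, -0.1111, 0.0992]
eef_rot: [0.994, -0.111, -0.0, -0.0]
contact_force: [-1.8, 4.9, -1.8]
opening: 0.442
clock: 32.05
tool_pos: [0.516, -0.12, 0.0992]
eef_rot: [0.994, -0.111, -0.0, -0.0]
contact_force: [-0.6, 4.7, -1.7]
opening: 0.433
clock: 32.3
tool_pos: [0.515, -0.1243, 0.0992]
eef_rot: [0.994, -0.112, -0.0, 0.0]
contact_force: [-1.5, 4.3, -0.5]
opening: 0.441
```

```bash
python3 -m creep '[{"hand":0.03,"slide":[0,0.001,0],"turn":0}]';python3 -m creep '[{"hand":0.03,"slide":[0,0.001,0],"turn":0}]';python3 -m creep '[{"hand":0.03,"slide":[0,0.001,0],"turn":0}]'; python3 -m creep '[{"hand":0.03,"slide":[0,0.001,0],"turn":0}]'; python3 -m creep '[{"hand":0.03,"slide":[0,0.001,0],"turn":0}]'
```

```text
clock: 32.42
tool_pos: [0.5147, -0.1256, 0.0991]
eef_rot: [0.994, -0.112, -0.0, 0.0]
contact_force: [-1.2, 2.8, 0.0]
opening: 0.436
clock: 32.55
tool_pos: [0.5145, -0.1265, 0.0991]
eef_rot: [0.994, -0.112, -0.0, 0.0]
contact_force: [-2.0, 3.4, -0.6]
opening: 0.442
clock: 32.67
tool_pos: [0.5144, -0.1273, 0.0991]
eef_rot: [0.994, -0.112, -0.0, 0.0]
contact_force: [-1.6, 3.7, -1.3]
opening: 0.442
clock: 32.8
tool_pos: [0.5144, -0.1275, 0.0992]
eef_rot: [0.994, -0.111, 0.0, -0.0]
contact_force: [-1.4, 6.3, -1.1]
opening: 0.441
clock: 32.92
tool_pos: [0.5144, -0.1275, 0.0992]
eef_rot: [0.994, -0.111, 0.0, -0.001]
contact_force: [-1.9, 7.5, -1.9]
opening: 0.438
```

Stop felt at −0.1275 (predicted −0.1274). A little more to seat the stack.

```bash
python3 -m creep '[{"hand":0.03,"slide":[0,0.001,0],"turn":0},{"hand":0.03,"slide":[0,0.001,0],"turn":0}]';python3 -m creep '[{"hand":0.03,"slide":[0,0.001,0],"turn":0},{"hand":0.03,"slide":[0,0.001,0],"turn":0}]';python3 -m creep '[{"hand":0.03,"slide":[0,0,0],"turn":0}]'
```

```text
clock: 33.17
tool_pos: [0.5143, -0.1275, 0.0992]
eef_rot: [0.994, -0.11, 0.0, -0.003]
contact_force: [-0.5, 12.1, -2.0]
opening: 0.437
clock: 33.42
tool_pos: [0.5143, -0.1276, 0.0992]
eef_rot: [0.994, -0.11, 0.001, -0.004]
contact_force: [-2.2, 14.6, -3.3]
opening: 0.439
clock: 33.55
tool_pos: [0.5143, -0.1276, 0.0992]
eef_rot: [0.994, -0.11, 0.001, -0.004]
contact_force: [-1.0, 13.1, -2.7]
opening: 0.442
```

```bash
python3 -m creep '[{"hand":0.03,"slide":[0,-0.005,0],"turn":0},{"hand":0.088,"slide":[0,0,0],"turn":0},{"hand":0.088,"slide":[0,0,0],"turn":0},{"hand":0.088,"slide":[0,0,0],"turn":0},{"hand":0.088,"slide":[0,0,0],"turn":0}]'; python3 -m creep '[{"hand":0.088,"slide":[0,0,-0.03],"turn":0},{"hand":0.088,"slide":[0,0,-0.04],"turn":0},{"hand":0.088,"slide":[0,0,-0.05],"turn":0},{"hand":0.088,"slide":[0,-0.06,-0.02],"turn":0},{"hand":0.088,"slide":[0,-0.06,0],"turn":0}]'; python3 -m creep '[{"hand":0.088,"slide":[0,-0.06,0],"turn":0},{"hand":0.088,"slide":[0,-0.06,0],"turn":0},{"hand":0.088,"slide":[0,-0.06,0],"turn":0}]'
python3 - <<'E'
from h import *
st();s=snapshot('side');save(s,'side8.png');p=snapshot('top')
save(p,'top8.png')
im=np.hstack([cv2.resize(s['frame'][80:230,310:460],(400,400)),cv2.resize(p['frame'][220:370,490:640],(400,400))]);cv2.imwrite('pics/c8.png',im[:,:,::-1])
C=cloud(p).reshape(-1,3);c=np.array([.5155,-.1155]);e=np.array([np.sin(np.radians(12.85)),np.cos(np.radians(12.85))]);t=(C[:,:2]-c)@e;n=(C[:,:2]-c)@np.array([e[1],-e[0]])
for lo in np.arange(-.1,.022,.002):
    m=(t>lo)&(t<lo+.002)&(abs(n)<.03)&(C[:,2]>.09)
    print(round(lo,3),m.sum(),np.percentile(C[m,2],98).round(4) if m.sum() else '',n[m].min().round(4),n[m].max().round(4)) if m.sum() else 0
E
```

```text
clock: 34.17
tool_pos: [0.5146, -0.1287, 0.0993]
eef_rot: [0.994, -0.112, 0.0, 0.0]
contact_force: [0.8, -1.0, 0.3]
opening: 0.866
clock: 34.8
tool_pos: [0.5425, -0.0116, 0.241]
eef_rot: [0.994, -0.114, 0.002, -0.0]
contact_force: [1.5, 0.3, -0.0]
opening: 1.002
clock: 35.17
tool_pos: [0.5812, 0.1651, 0.239]
eef_rot: [0.994, -0.112, 0.0, 0.0]
contact_force: [0.1, -0.3, 0.3]
opening: 0.999
t 35.175 p [0.5812 0.1651 0.239 ] R [[0.975, -0.222, 0.0], [-0.222, -0.975, -0.001], [0.001, 0.001, -1.0]] F [ 0.1 -0.3  0.3] o 88.0
-0.1 20 0.1211 -0.0094 0.0079
-0.098 8 0.1191 -0.005 0.009
-0.096 9 0.1236 -0.0144 0.0114
-0.094 33 0.1271 -0.0166 0.015
-0.092 33 0.1253 -0.015 0.0148
-0.09 26 0.1281 -0.0156 0.0143
-0.088 13 0.1264 -0.0112 0.0114
-0.086 14 0.1311 -0.0222 0.0165
-0.084 43 0.1319 -0.0228 0.0216
-0.082 50 0.1323 -0.0231 0.0226
-0.08 43 0.1327 -0.024 0.0221
-0.078 55 0.1326 -0.0223 0.0219
-0.076 46 0.1326 -0.0229 0.0229
-0.074 63 0.1332 -0.0241 0.0225
-0.072 162 0.1318 -0.0231 0.0218
-0.07 33 0.1298 -0.0145 0.0201
-0.068 26 0.1229 -0.0134 0.0126
-0.066 34 0.1236 -0.014 0.0133
-0.064 24 0
[... 540 characters left out ...]
 -0.0203 0.0188
-0.028 37 0.1297 -0.0189 0.0169
-0.026 39 0.129 -0.0192 0.0194
-0.024 41 0.129 -0.0198 0.0175
-0.022 44 0.1306 -0.0204 0.0199
-0.02 40 0.131 -0.0207 0.0195
-0.018 40 0.1305 -0.0196 0.0188
-0.016 43 0.1301 -0.0202 0.0186
-0.014 38 0.1306 -0.0205 0.0197
-0.012 40 0.1312 -0.0197 0.0189
-0.01 45 0.1309 -0.02 0.0188
-0.008 41 0.1303 -0.0206 0.0198
-0.006 41 0.1301 -0.0195 0.0193
-0.004 42 0.1298 -0.0201 0.0189
-0.002 41 0.1296 -0.0207 0.0198
0.0 41 0.1311 -0.0193 0.0195
0.002 42 0.1309 -0.0199 0.0203
0.004 46 0.1305 -0.0202 0.0198
0.006 40 0.1305 -0.0191 0.0195
0.008 38 0.13 -0.0197 0.0191
0.01 50 0.1304 -0.0203 0.0188
0.012 64 0.1299 -0.0196 0.0184
0.014 127 0.1286 -0.0185 0.0194
```

View pics/c8.png

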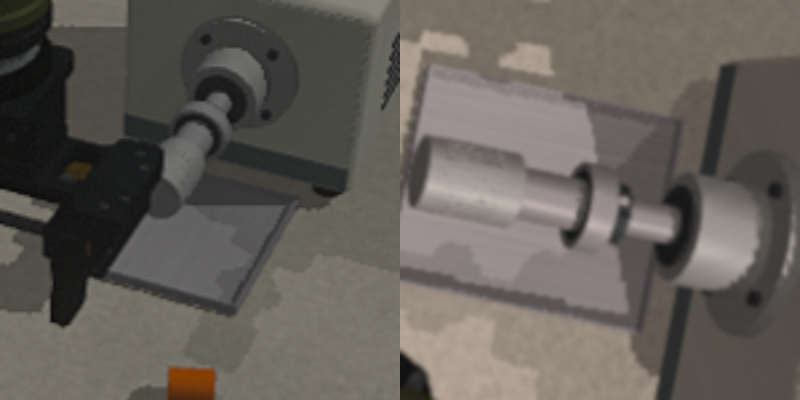

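View pics/side8.png

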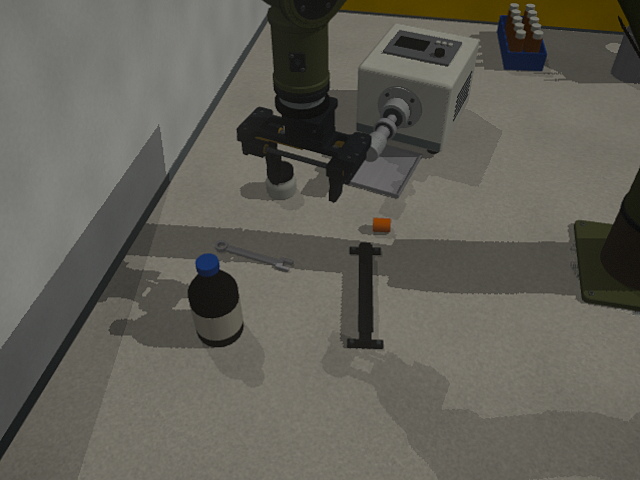

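```bash
python3 - <<'E'
from h import *
p=snapshot('top');a=cv2.imread('pics/top0.png');b=p['frame'][:,:,::-1]
f=lambda i:cv2.resize(i[270:330,540:600],(400,400),interpolation=cv2.INTER_CUBIC)
cv2.imwrite('pics/c9.png',np.clip(np.hstack([f(a),f(b)]).astype(float)*1.6,0,255).astype(np.uint8))
c=np.array([.5157,-.1155]);e=np.array([np.sin(np.radians(12.85)),np.cos(np.radians(12.85))])
for t in [-.0855,-.0715,-.0955]:
    q=c+e*t
    for r in (.0235,.016): print(t,r,proj(p,[*q,.1095+r]).round(1), ((proj(p,[*q,.1095+r])-[540,270])*400/60).round())
E
```

```text
-0.0855 0.0235 [572.3 299.2] [216. 194.]
-0.0855 0.016 [570.3 298.8] [202. 192.]
-0.0715 0.0235 [562.4 297. ] [149. 180.]
-0.0715 0.016 [560.5 296.7] [136. 178.]
-0.0955 0.0235 [579.5 300.7] [263. 205.]
-0.0955 0.016 [577.4 300.4] [249. 202.]
```

View pics/c9.png

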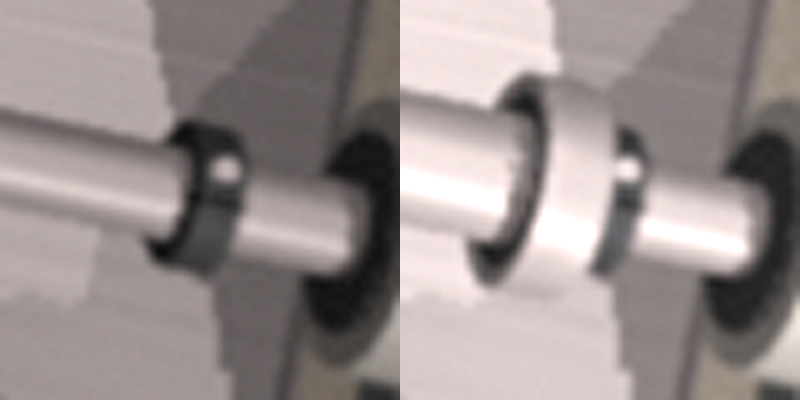

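The zoom shows the bearing's back edge overlapping the dark collar's front, no bare spindle between them. Bystanders are where they were. Handing in.

```bash
python3 -c "from h import *
print(finish_job())"
```

```text
the job is handed in; nothing more can be done
None
```

The spindle is loaded in the order asked: bearing, then sleeve, then cap with its open end first. All three sit home against the stop collar, and I handed the job in at about 35 s.

- **Stops felt:** Each part was pushed on in steps of 1 to 4 mm, passing the spring balls at about 7 N. Each then came to a firm stop with no further motion, at about 11 N for the bearing, 12 N for the sleeve and 15 N for the cap. The grip was set to 25 N throughout.
- **Fit:** The cap stopped within 0.1 mm of where the stack should end. The sleeve stopped about 0.8 mm earlier than I predicted, which I put down to grasp estimate error, because nothing moved when I pushed on to 12 N.
- **Last pictures:** The top view and its depth profile show collar, bearing, sleeve and cap touching, with no gap I can make out. Depth noise of 1 to 2 mm means this cannot rule out a very small gap; that rests on the felt stops.
- **Surroundings:** The gripper is clear of everything. The bottle, jar, spanner and orange decoy looked unmoved in the last side view.

Nothing failed. Two setup moves were refused because of how I had written the rows, before the arm had moved. The job report gives no verdict.

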